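# Load the top cassette into the reader and lock it

## Task

Slide the top cassette out of the storage dock by its nose, leaving the two cassettes below it where they are, and set it down gently flat on the open bench. Take it again by its broad tail, push it nose first into the reader's bay until it is fully home, then press the button in the lever's grip and keep it pressed while you swing the lever all the way down. Leave the other things on the bench alone.

Things in the scene. Friction and masses are not known exactly. Their poses are not given: they have to be found in the camera images.
- dock: Fixed aluminium storage dock with a stack of three like cassettes on its base plate (110 mm wide, y = -50 to 110 mm, 12 mm thick). Noses and open side point to its -y. Origin: on the bench under the middle of the cassettes' length; z up. Walls stand 3 mm beside the cassettes (y = 10 to 100 mm) and behind the tails (y = 96 mm). The noses are free on all sides.
- dock_bridge (a point): Middle of the top face of the dock's bridge, which lies over the stack from dock y = 20 to 90 mm, top 75 mm above the bench, underside 3 mm above the top cassette: the top cassette cannot be lifted before it has slid some 80 mm along the dock's -y. After 180 mm it is clear of the others.
- cassette_top_center (a point): Top cassette: grey plastic, 180 mm long (y), 18 mm thick (z), 0.17 to 0.35 kg. Broad body 60 mm wide (x), y = -50 to 90 mm; narrow nose 36 mm wide, y = -90 to -50 mm. Point: middle of length, width and thickness. Its y axis points from nose to tail, z up. At the start it is 57 mm above the bench; the next cassette lies directly beneath, its top at 48 mm.
- cassette_top_nose (a point): Middle of the end face of the top cassette's nose, half-way up; axes as the cassette's.
- cassette_mid_center (a point): Centre of the second cassette of the stack (same size), which must stay in place.
- cassette_low_center (a point): Centre of the lowest cassette (same size), which must stay in place.
- reader: Fixed white reader: low front part (220 mm wide in x, 58 mm high, y = -130 to 0 mm) holding the bay, and a case behind it (250 mm wide, 170 mm high, y = -300 to -130 mm). Origin: on the bench under the middle of the bay's mouth, which looks to its +y; z up. The lever is on its +x side.
- bay_stop (a point): Middle of the stop inside the reader's bay, at reader (0, -105, 29) mm. Bay 68 mm wide, floor at z = 20 mm, roof underside at 46 mm; the floor goes on outside as an apron 56 mm wide to y = 28 mm. A cassette fully home touches the stop with its nose face; its centre is then at reader (0, -15, 29) mm and its tail stands 75 mm out of the mouth. Axes as the reader's.
- lever_hinge (a point): Point on the lever's hinge axis, at reader (135, -60, 70) mm; the axis runs along the reader's x. The lever points to the reader's +y, rising. Axes as the reader's.
- lever (a joint): Locking lever on the reader's +x side, 160 mm long, black grip 26 mm wide; rad. 0: up, 0.55 rad above level; grows as the grip swings down; 0.70 stop: fully down (0.15 rad below level). It stays where it is left (stiff: about 7 N at the button). Unless the button is in by 5 mm a pawl blocks it at 0.12, so keep the button in all the way.
- grip_button (a joint): Spring button in the top of the lever's grip, pressed at right angles to the lever; m. 0: out; 0.007: fully in, 4 N; comes out when let go.
- button_top (a point): Centre of the round white button's top face (26 mm across), 115 mm along the lever from the hinge axis and 22 mm above the lever's mid-line when out; its z axis is the outward normal of the button, its x axis the hinge direction.
- mouse: Bystander: black computer mouse, 60 x 105 mm, 31 mm high; origin under its centre. Leave alone.
- tape: Bystander: white tape ring, 90 mm across, 24 mm high; origin under its centre. Leave alone.
- sanitiser: Bystander: white bottle, 60 mm across, 150 mm tall; origin under its centre. Leave alone.
- tube_rack: Bystander: grey rack of capped tubes, 60 x 160 mm, 86 mm high; origin under its centre. Leave alone.
- stapler: Bystander: stapler, 36 x 130 mm, 44 mm high; origin under its centre. Leave alone.
- clip_box: Bystander: cardboard box, 70 x 100 x 30 mm; origin under its centre. Leave alone.
Mind the look-alikes: they are no part of the job. What is shaped like the part that bears cassette_top_center but blue is not meant.

How it is judged:
By the outcome, as a careful person would: the job done as asked, in the order asked, and still so for the second after the job is handed in, with the robot touching nothing.
It also fails if it takes over 64 s, if anything falls off the work surface, if the arm or the gripper's body presses on something with over 40 N, if the wrist force passes 120 N, or if a joint passes its speed limit or range.

## Robot

A 7-joint arm with a two-finger parallel gripper is mounted at the origin on the work surface. World frame = base frame: x ahead of the robot, y to its left, z up, the work surface at z = 0. Lengths are in mm, angles in rad, forces in N, time in s.
With the tool pointing down it reaches from about 425 to 875 mm from the base axis. Payload 4.7 kg.
Tool frame: the origin (TCP) lies midway between the tips of the shut fingers; the grasp point (between the pads) lies 19 mm behind it; z points along the fingers, y is the direction in which the jaws open and shut (so a half turn about z gives the same grasp; the last joint's range is limited). The gripper opens to 85 mm and grips with 20 to 120 N. Pads are 22 mm wide; open, the fingers measure 114 mm over their backs; the gripper's body (76 mm by 85 mm) begins 54 mm behind the grasp point. The pads swing forward as they close: fully open they stand 13 mm farther back than shut.
Start: joints at [-1.222, 0.321, -0.07, 1.45, 0.023, 1.371, -0.057], TCP at [213.604, 613.92, 231.349] pointing down, gripper open.
Joint ranges: [-2.86, 2.86], [-0.3, 2.09], [-1.38, 1.24], [0.06, 2.45], [-1.56, 4.7], [0.09, 2.05], [-2.69, 2.69]. Speed limits (rad/s): [2.57, 2.57, 3.14, 3.14, 3.14, 3.14, 3.14].

## Interface

Orientations are given as a unit quaternion [x, y, z, w].
In Python, from station import read_state, camera, hand_in gives the robot as it stands. The module is installed in compiled form; this text tells all that it offers.
- The arm moves only by the shell command python3 -m creep 'ROWS'. ROWS is JSON, a list of rows, each an object with "hand": the closure, from 0 (fully open) to 1 (shut); "slide": the shift along the tool's x, y, z as a fraction of full scale, a list of three; "angular": the turn, a rotation vector about the tool's x, y, z as a fraction of full scale, a list of three. In form: [{"hand": hand, "slide": [tx, ty, tz], "angular": [ax, ay, az]}, ...]. A call has exactly 10 rows; each row is the pose to reach, as a shift and turn from the pose commanded when the call began, along the tool's axes at that moment, turning the shorter way round; what a row does not reach only later rows make up. Full scale, the value 1, is 120 mm for a shift and pi rad for a turn. A row lasts 1/10 s, in which the tool goes at most 50 mm and 8.59 degrees, less where a joint would pass 70% of its speed; a pose out of reach is approached as far as the arm can. A call with a number of a shift or a turn outside -1 to 1 is refused whole. A call with a gripper value outside its range is refused whole. The fingers move at their own pace and stop on an object; the grip force is fixed at half the most. Time passes only in rows, so rows that repeat a pose let the fingers close, or fill a call up. It gives the time, the measured TCP pose, the force and the opening at its end, in the units of the state.
- read_state(): the state, without advancing time (a new reading comes with each control period).
- camera(name): name is "side" or "top"; returns a dict with "frame" (480x640x3 uint8, red, green, blue), "vertical_fov" (degrees; the focal length in pixels is half the picture's height over the tangent of half this angle, whatever the lens; pixels are square), "cx", "cy" (the principal point, pixels), "k1" (the pictures are not rectified: a ray, as slopes to the right and down, at radius r is drawn at 1 + k1 r^2 times it, then the intrinsics apply), "eye" and "attitude" of the camera in the world. Camera axes: x right, y down, z forward; pixel columns grow to the right and rows downward; lengths in mm; the calibration is good to about 2 mm. A picture is of the moment at which its call begins. There is no depth.
- hand_in(): hands the job in, once; it reports no verdict.
The state is a dict: "time": time; "joint_positions": joint angles; "joint_vel": joint speeds; "effort": joint torques, N m; "ee_pos": TCP position; "tcp_rot": TCP orientation; "contact_force": force on the tool from outside, world axes, zero at the start; "moment": the same for the moment, N m; "gripper_width": finger opening in mm.
Only numpy, scipy, OpenCV 4.12 (cv2) and the standard library are available. Lean on these libraries where they do the work, as an engineer would, in place of code of your own. Each camera call takes 0.05 s, during which the arm holds its last target.

## Working session

There is one attempt and no reset: what is moved stays moved. The work goes in short steps, Python scripts to look and compute and a shell command to move; the robot and the scene stay as the last step left them, time stands still between calls to the robot, and variables do not carry over. Pictures are saved under pics/ and viewed, and the job is handed in when it is done.

```bash
mkdir -p pics
cat > h.py <<'E'
import numpy as np, cv2, json
from scipy.spatial.transform import Rotation as R
from station import read_state, camera, hand_in
def snap(name, fn):
    c=camera(name); cv2.imwrite(fn, c["frame"][:,:,::-1]); m={k:(np.array(v).tolist()) for k,v in c.items() if k!="frame"}
    json.dump(m,open(fn.replace('.png','.json'),'w')); return c
def load(fn):
    m=json.load(open(fn.replace('.png','.json'))); return m
def K(m):
    f=240/np.tan(np.radians(m["vertical_fov"])/2); return np.array([[f,0,m["cx"]],[0,f,m["cy"]],[0,0,1.]])
def rot(m):
    a=np.array(m["attitude"]); return R.from_quat(a).as_matrix() if a.size==4 else a.reshape(3,3)
def ray(m,p):
    k=K(m); d=np.array([m["k1"],0,0,0,0.])
    u=cv2.undistortPoints(np.array([[p]],float),k,d)[0,0]
    return np.array(m["eye"]), rot(m)@np.array([u[0],u[1],1.])
def onz(m,p,z):
    e,d=ray(m,p); return e+d*(z-e[2])/d[2]
def proj(m,P):
    c=rot(m).T@(np.array(P,float)-np.array(m["eye"])); u=c[:2]/c[2]; u=u*(1+m["k1"]*(u@u)); k=K(m)
    return np.array([k[0,0]*u[0]+k[0,2],k[1,1]*u[1]+k[1,2]])
def tri(m1,p1,m2,p2):
    e1,d1=ray(m1,p1);e2,d2=ray(m2,p2)
    s=np.linalg.lstsq(np.c_[d1,-d2],e2-e1,rcond=None)[0]
    a=e1+d1*s[0];b=e2+d2*s[1]; return (a+b)/2,np.linalg.norm(a-b)
E
python3 - <<'E'
from h import *
for n in("top","side"):
    snap(n,f"pics/{n}0.png"); print(n,load(f"pics/{n}0.png"))
print(read_state())
E
```

```text
top {'vertical_fov': 50.50771768118287, 'cx': 326.5457409901602, 'cy': 232.11122844021676, 'k1': -0.019721080160635708, 'eye': [283.3059958612233, 56.3737999430418, 1257.3670680094751], 'attitude': [-0.6656736823973369, 0.7394677265842015, -0.07405908017717022, 0.06768517228517384]}
side {'vertical_fov': 48.04342843217731, 'cx': 320.74276579192707, 'cy': 242.42986583069458, 'k1': 0.013788298410314662, 'eye': [1202.0566003003487, -773.484078054965, 857.7463240614609], 'attitude': [0.8381529466014875, 0.2951315581392133, -0.1607101255022584, -0.42961524304267024]}
{'time': 0.1, 'joint_positions': array([-1.22186997,  0.32175447, -0.07009737,  1.45156857,  0.02258892,
        1.37082021, -0.05689396]), 'joint_vel': array([-3.52667334e-04, -2.47551963e-03,  1.15124177e-03, -2.31304708e-03,
        3.50691625e-05,  3.88733461e-04,  3.70385418e-04]), 'effort': array([-3.41149407e-04, -4.94878221e+01, -3.84074533e-01, -3.15211201e+01,
        1.30440303e-02,  7.54298555e-03, -1.40526976e-05]), 'ee_pos': array([213.46485408, 613.4230349 , 230.3215262 ]), 'tcp_rot': array([ 1.66610478e-01,  9.86022399e-01, -8.75266632e-04, -1.07137363e-04]), 'contact_force': array([-0.02046599,  0.27711465, -0.61797963]), 'moment': array([0.00797558, 0.03901105, 0.07729828]), 'gripper_width': 85.25998100369561}
```

View pics/top0.png

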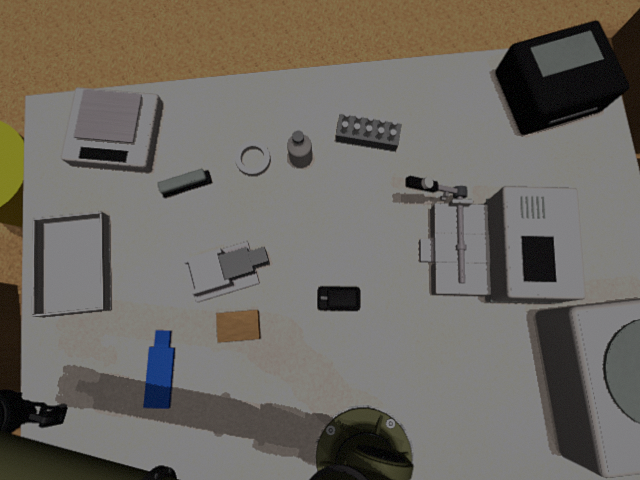

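View pics/side0.png

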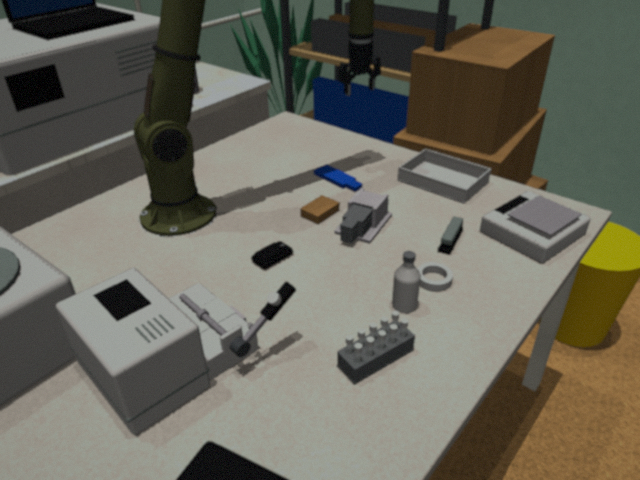

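The top view shows the dock with its grey stack at about (235,268), nose to the right. The reader is at (460-580,245), its mouth facing left and its lever at (435,187). The grey cassette under the bridge at (245,262) fits the description. The blue look-alike at (160,370) isn't in the dock and isn't meant. I'll enlarge to confirm.

Run:
```python
import cv2
a=cv2.imread('pics/top0.png')
c=cv2.resize(a[225:315,175:285],None,fx=7,fy=6.5,interpolation=cv2.INTER_CUBIC)
cv2.imwrite('pics/dockc.png',cv2.resize(a[228:308,177:283],(795,600),interpolation=cv2.INTER_CUBIC))
cv2.imwrite('pics/readc.png',cv2.resize(a[165:310,385:595],(800,552),interpolation=cv2.INTER_CUBIC))
b=cv2.imread('pics/side0.png')
cv2.imwrite('pics/docks.png',cv2.resize(b[180:255,325:405],(640,600),interpolation=cv2.INTER_CUBIC))
cv2.imwrite('pics/reads.png',cv2.resize(b[260:400,150:310],(686,600),interpolation=cv2.INTER_CUBIC))
```

```text
(no output)
```

View pics/dockc.png

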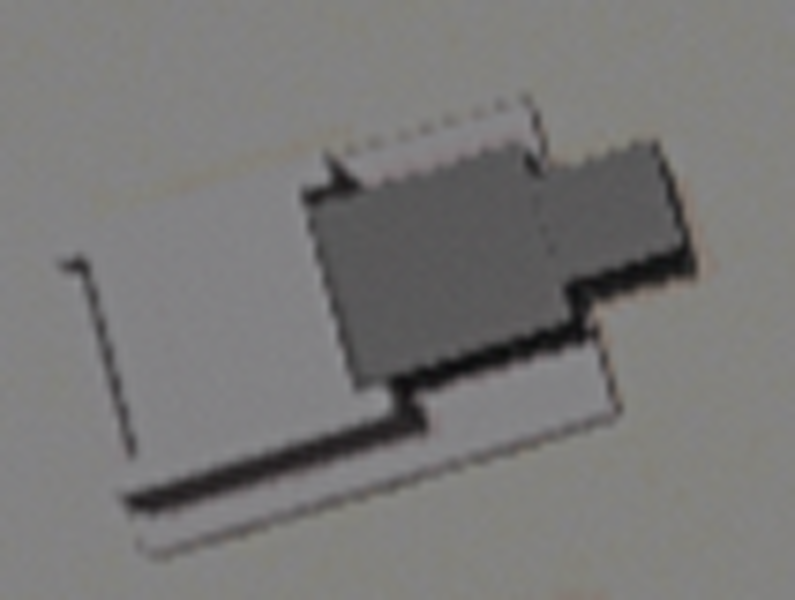

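View pics/readc.png

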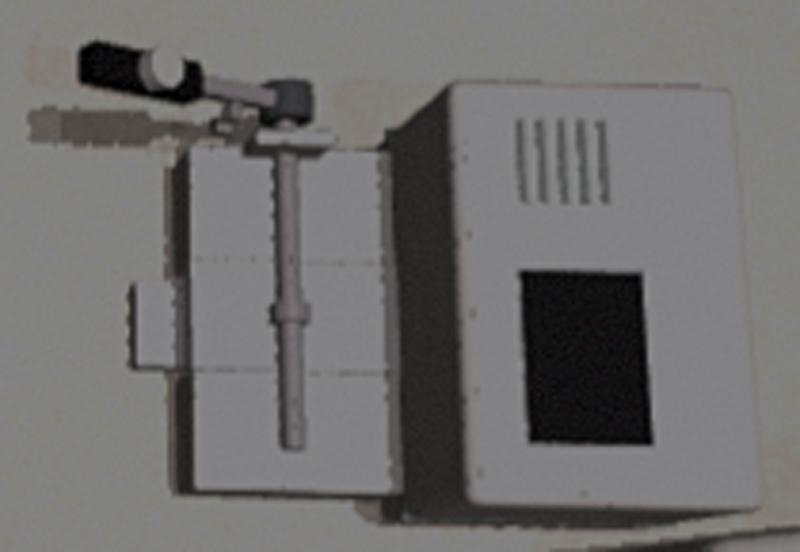

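View pics/docks.png

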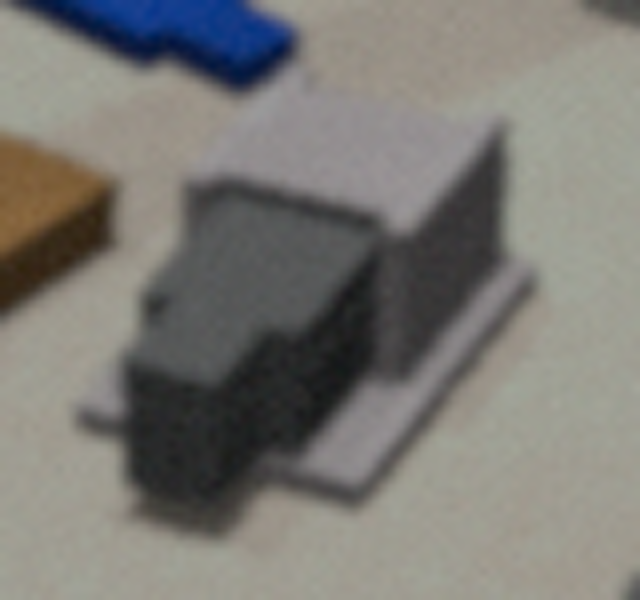

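View pics/reads.png

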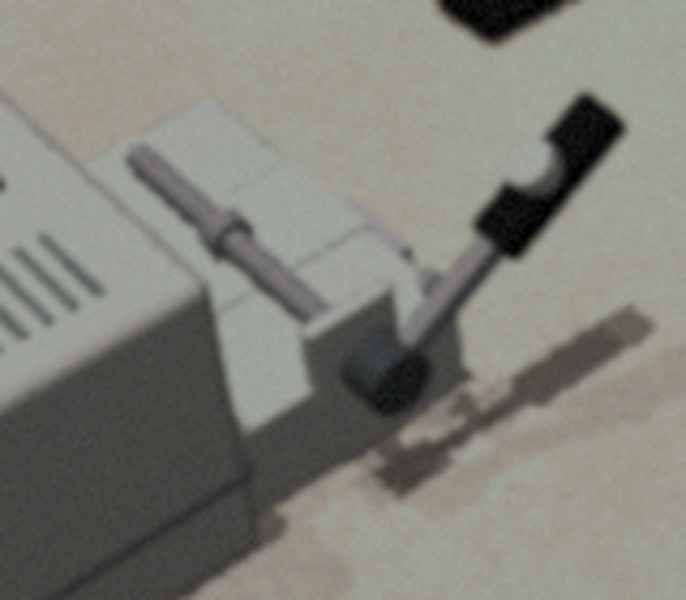

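Run:
```python
from h import *
a=cv2.imread('pics/top0.png'); m=load('pics/top0.png')
g=cv2.cvtColor(a,cv2.COLOR_BGR2GRAY)
print(g[240:275:3,215:272:3])
big=cv2.resize(g[228:308,177:283],None,fx=8,fy=8,interpolation=cv2.INTER_CUBIC)
k=cv2.inRange(big,62,108); k=cv2.morphologyEx(k,cv2.MORPH_OPEN,np.ones((15,15)))
cs,_=cv2.findContours(k,0,cv2.CHAIN_APPROX_NONE); c=max(cs,key=cv2.contourArea)
ap=cv2.approxPolyDP(c,10,True)[:,0]
for p in ap:
    q=(p+0.5)/8-0.5+[177,228]; print(p,q.round(1),onz(m,q,66).round(1))
cv2.imwrite('pics/mask.png',k)
# dock base plate outline corners by hand at z=12, bridge
for p in [(530,97),(620,413),(155,558)]:
    q=(np.array(p)+.5)/7.5-.5+[177,228]; print('base',onz(m,q,12).round(1))
for p in [(305,190),(355,385),(62,265),(130,500)]:
    q=(np.array(p)+.5)/7.5-.5+[177,228]; print('bridge',onz(m,q,75).round(1))
s=800/210
for p in [(190,150),(195,490),(388,150),(390,490)]:
    q=(np.array(p)+.5)/s-.5+[385,165]; print('reader front',onz(m,q,58).round(1))
for p in [(132,283),(132,368)]:
    q=(np.array(p)+.5)/s-.5+[385,165]; print('apron',onz(m,q,20).round(1))
for p in [(452,83),(735,90),(762,505),(470,502)]:
    q=(np.array(p)+.5)/s-.5+[385,165]; print('case',onz(m,q,170).round(1))
m2=load('pics/side0.png')
s2=686/160
qt=(np.array([168,67])+.5)/s-.5+[385,165]; qs=(np.array([536,165])+.5)/s2-.5+[150,260]
print('button',qt,qs,tri(m,qt,m2,qs))
```

```text
[[128 130 129 128 130 131 129 129 129 131 130 129 128 128 129 129 130 130
  130]
 [128 129 129 130 130 129 130 119 126 127 133  81 132 131 130 130 130 130
  130]
 [129 129 128 129 119 117 129 132 127 127 116 119 131 129 127 130 118 132
  129]
 [127 130  80 132 129 128 129 118  90  87  87  66 114 118  93  85  89 127
  130]
 [133 120  51  54 110  92  87  87  87  88  89  91  89  88  90  87  89  47
  129]
 [131  68  90  88  87  86  88  87  87  89  87  82  89  86  88  89  89  68
  125]
 [131  78  87  90  85  89  87  87  89  87  90  88  86  89  90  90  89  91
  120]
 [129 132  89  86  87  89  88  89  88  89  89  90  87  90  90  91  80  53
   84]
 [130 133  82  89  89  87  87  89  87  90  89  89  90  79  43  21  21  44
   64]
 [129 129  75  89  89  88  87  90  89  89  89  91  94  26  41  96 121 130
  130]
 [130 129 110  89  87  87  88  88  87  89  90  91  83  28 126 131 130 128
  129]
 [130 131 133  86  88  88  89  90  93  81  42  16  23  42 113 128 128 130
  129]]
[703 151] [264.4 246.4] [505.8 183.2  66. ]
[615 177] [253.4 249.7] [500.7 209.9  66. ]
[575 171] [248.4 248.9] [503.8 221.5  6
[... 296 characters left out ...]
5.6 213.4  66. ]
[725 261] [267.2 260.2] [472.2 179.4  66. ]
base [535.4 230.4  12. ]
base [427.5 208.9  12. ]
base [396.2 363.   12. ]
bridge [500.4 294.2  75. ]
bridge [437.5 282.5  75. ]
bridge [484.6 371.5  75. ]
bridge [409.1 354.2  75. ]
reader front [ 568.4 -236.1   58. ]
reader front [ 353.7 -207.5   58. ]
reader front [ 555.1 -362.3   58. ]
reader front [ 340.9 -327.4   58. ]
apron [ 493.  -194.7   20. ]
apron [ 437.8 -186.9   20. ]
case [ 565.8 -367.3  170. ]
case [ 544.3 -532.2  170. ]
case [ 304.9 -498.5  170. ]
case [ 324.2 -335.1  170. ]
button [428.73125 182.21875] [274.63119534 298.10058309] (array([ 602.6033387 , -208.38358977,  141.25385678]), np.float64(5.027441561820918))
```

View pics/mask.png

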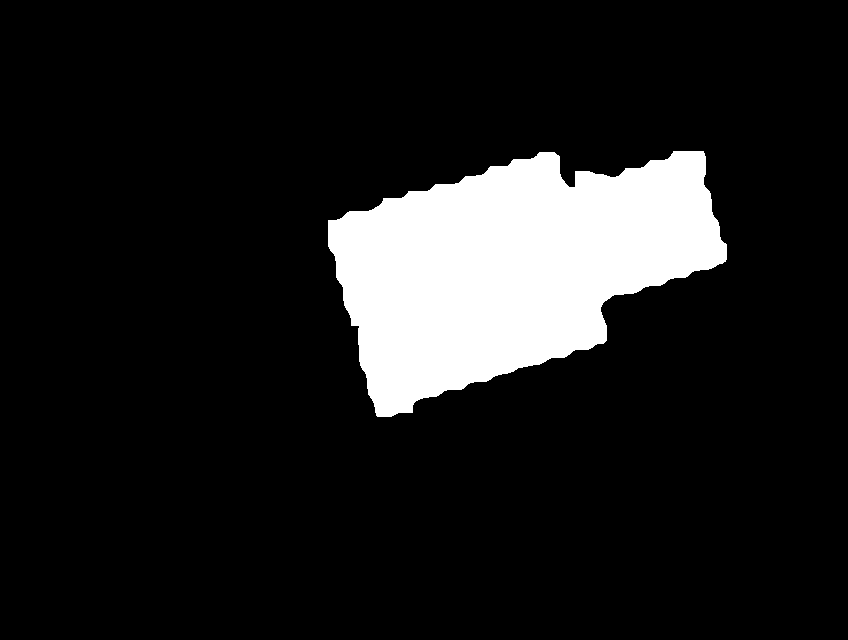

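The crop confirms the grey cassette: the top of the stack under the bridge, with its nose at about (265,253). Checks on the fit: base width 110 and apron width 56 both match, and the nose and base positions agree. This gives dock ≈ (471,269), yaw 11.6°, and reader ≈ (462,-220), yaw -7.8°. Next I'll check this by projecting it into the side view and locating the bystanders.

```bash
cat >> h.py <<'E'
DO=np.array([471.2,269.,0]); DY=np.radians(11.6)
RO=np.array([461.8,-220.,0]); RY=np.radians(-7.8)
def W(o,y,p): return o+R.from_euler('z',y).apply(np.array(p,float))
def tool(st,tgt,axis_y=None):
    "delta in tool axes (fraction of 120) to tgt"
    r=R.from_quat(st["tcp_rot"]); return r.inv().apply(np.array(tgt)-st["ee_pos"])/120
E
python3 - <<'E'
from h import *
m=load('pics/top0.png');m2=load('pics/side0.png')
for n,p,z in[('mouse',(339,298),31),('mouseR',(360,298),31),('mouseT',(339,287),31),('mouseB',(339,311),31),('box',(238,326),30),('boxT',(238,311),30),('tape',(253,160),24),('sanit',(299,160),0),('rackBL',(337,142),86),('rackR',(400,150),86)]:
    print(n,onz(m,p,z).round(0))
b=cv2.imread('pics/side0.png');t=cv2.imread('pics/top0.png')
pts=[W(DO,DY,p) for p in [(18,-90,66),(-18,-90,66),(30,-50,66),(-30,-50,66),(55,-50,12),(55,110,12),(-55,-50,12)]]+\
 [W(RO,RY,p) for p in [(110,0,58),(-110,0,58),(28,28,20),(125,-130,170),(-125,-130,170),(125,-300,170),(-125,-300,170),(135,-60,70),(135,26.5,148.9)]]
for im,mm,n in((b,m2,'cs'),(t,m,'ct')):
    im=cv2.resize(im,None,fx=3,fy=3,interpolation=cv2.INTER_CUBIC)
    for P in pts:
        q=(proj(mm,P)+.5)*3-.5; cv2.drawMarker(im,tuple(int(v) for v in q.round()),(0,0,255),cv2.MARKER_CROSS,12,1)
    if n=='cs':
        cv2.imwrite('pics/cs_r.png',im[780:1260,150:900]); cv2.imwrite('pics/cs_d.png',im[540:780,900:1260])
    else:
        cv2.imwrite('pics/ct_r.png',im[500:950,1150:1800])
E
```

```text
mouse [369.  19.  31.]
mouseR [363. -31.  31.]
mouseT [395.  16.  31.]
mouseB [338.  23.  31.]
box [328. 265.  30.]
boxT [363. 263.  30.]
tape [740. 199.  24.]
sanit [736.  83.   0.]
rackBL [741. -16.  86.]
rackR [ 705. -166.   86.]
```

View pics/cs_r.png

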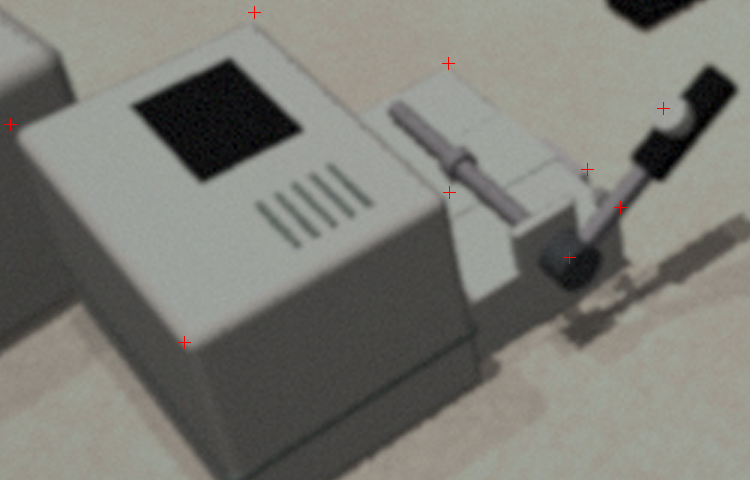

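View pics/cs_d.png

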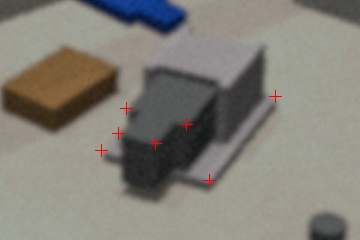

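View pics/ct_r.png

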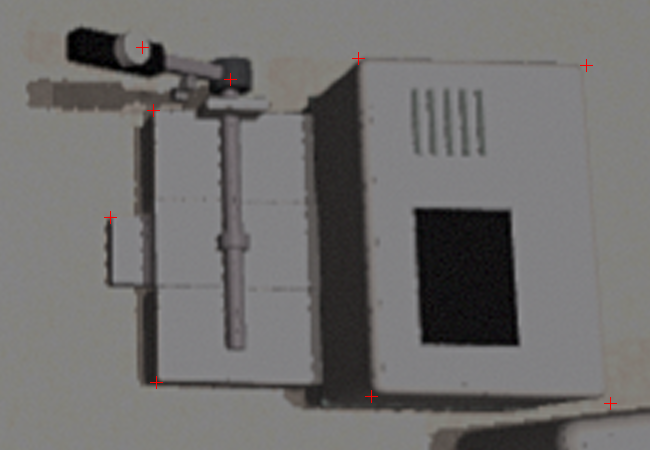

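```bash
python3 -m creep '[{"hand":0,"slide":[-0.05,-0.04,0],"angular":[0,0,0.03]},{"hand":0,"slide":[-0.15,-0.12,0],"angular":[0,0,0.07]},{"hand":0,"slide":[-0.27,-0.2,0],"angular":[0,0,0.11]},{"hand":0,"slide":[-0.4,-0.3,0],"angular":[0,0,0.15]},{"hand":0,"slide":[-0.55,-0.42,0],"angular":[0,0,0.19]},{"hand":0,"slide":[-0.7,-0.54,0],"angular":[0,0,0.23]},{"hand":0,"slide":[-0.85,-0.65,0],"angular":[0,0,0.27]},{"hand":0,"slide":[-1,-0.77,0],"angular":[0,0,0.3]},{"hand":0,"slide":[-1,-0.77,0],"angular":[0,0,0.329]},{"hand":0,"slide":[-1,-0.77,0],"angular":[0,0,0.329]}]'
python3 -m creep '[{"hand":0,"slide":[-0.1,0.03,0],"angular":[0,0,0]},{"hand":0,"slide":[-0.2,0.07,0],"angular":[0,0,0]},{"hand":0,"slide":[-0.35,0.13,0],"angular":[0,0,0]},{"hand":0,"slide":[-0.5,0.18,0],"angular":[0,0,0]},{"hand":0,"slide":[-0.65,0.23,0],"angular":[0,0,0]},{"hand":0,"slide":[-0.8,0.28,0],"angular":[0,0,0]},{"hand":0,"slide":[-0.9,0.32,0],"angular":[0,0,0]},{"hand":0,"slide":[-0.96,0.35,0],"angular":[0,0,0]},{"hand":0,"slide":[-1,0.35,0],"angular":[0,0,0]},{"hand":0,"slide":[-1,0.35,0],"angular":[0,0,0]}]'
python3 -c "
from h import *
s=read_state();print(s['time'],s['ee_pos'],s['tcp_rot'],s['joint_positions'])
print(W(DO,DY,(0,-70,110)),tool(s,W(DO,DY,(0,-70,110))), R.from_quat(s['tcp_rot']).as_matrix().round(3))"
```

```text
time: 1.1
ee_pos: [297.0, 486.4, 231.1]
tcp_rot: [0.633, 0.774, -0.0, 0.0]
contact_force: [-0.5, 0.4, -0.2]
gripper_width: 85.4
time: 2.1
ee_pos: [361.8, 377.9, 231.3]
tcp_rot: [0.632, 0.775, -0.0, -0.0]
contact_force: [-0.7, 0.5, 0.1]
gripper_width: 85.4
2.1 [361.84584621 377.88358705 231.33466387] [ 6.32063728e-01  7.74916409e-01 -6.81624757e-06 -6.18082667e-05] [-1.04484346  0.04838189  0.19395915  1.7706089  -0.00974121  1.32353697
 -0.64635192]
[485.27545448 200.42973253 110.        ] [-1.65542813  0.7104579   1.01091488] [[-0.201  0.98  -0.   ]
 [ 0.98   0.201  0.   ]
 [ 0.    -0.    -1.   ]]
```

```bash
python3 -m creep '[{"hand":0,"slide":[-0.1,0.04,0],"angular":[0,0,0]},{"hand":0,"slide":[-0.2,0.09,0],"angular":[0,0,0]},{"hand":0,"slide":[-0.3,0.13,0],"angular":[0,0,0]},{"hand":0,"slide":[-0.45,0.2,0],"angular":[0,0,0]},{"hand":0,"slide":[-0.6,0.26,0],"angular":[0,0,0]},{"hand":0,"slide":[-0.75,0.33,0],"angular":[0,0,0]},{"hand":0,"slide":[-0.85,0.37,0],"angular":[0,0,0]},{"hand":0,"slide":[-0.95,0.41,0],"angular":[0,0,0]},{"hand":0,"slide":[-1,0.43,0],"angular":[0,0,0]},{"hand":0,"slide":[-1,0.43,0],"angular":[0,0,0]}]'
python3 -m creep '[{"hand":0,"slide":[-0.1,0.04,0],"angular":[0,0,0]},{"hand":0,"slide":[-0.2,0.08,0.1],"angular":[0,0,0]},{"hand":0,"slide":[-0.32,0.13,0.2],"angular":[0,0,0]},{"hand":0,"slide":[-0.44,0.18,0.32],"angular":[0,0,0]},{"hand":0,"slide":[-0.55,0.23,0.46],"angular":[0,0,0]},{"hand":0,"slide":[-0.62,0.26,0.6],"angular":[0,0,0]},{"hand":0,"slide":[-0.655,0.28,0.75],"angular":[0,0,0]},{"hand":0,"slide":[-0.655,0.28,0.88],"angular":[0,0,0]},{"hand":0,"slide":[-0.655,0.28,0.96],"angular":[0,0,0]},{"hand":0,"slide":[-0.655,0.28,1],"angular":[0,0,0]}]'
python3 - <<'E'
from h import *
snap('side','pics/s1.png');snap('top','pics/t1.png')
s=read_state();print(s['ee_pos'],tool(s,W(DO,DY,(0,-70,51)))*120)
a=cv2.imread('pics/s1.png');b=cv2.imread('pics/t1.png')
cv2.imwrite('pics/s1c.png',cv2.resize(a[120:260,300:420],(600,700))[:600]);cv2.imwrite('pics/t1c.png',cv2.resize(b[210:310,170:300],(780,600)))
E
```

```text
time: 3.1
ee_pos: [437.0, 270.2, 231.4]
tcp_rot: [0.633, 0.774, 0.0, 0.0]
contact_force: [-0.1, -0.0, -0.2]
gripper_width: 85.2
time: 4.1
ee_pos: [484.7, 200.0, 109.9]
tcp_rot: [0.632, 0.775, -0.001, -0.0]
contact_force: [-0.3, 0.7, -0.3]
gripper_width: 85.5
[484.92663226 200.45874066 110.71178482] [-0.06971443  0.39231335 59.71148126]
```

View pics/s1c.png

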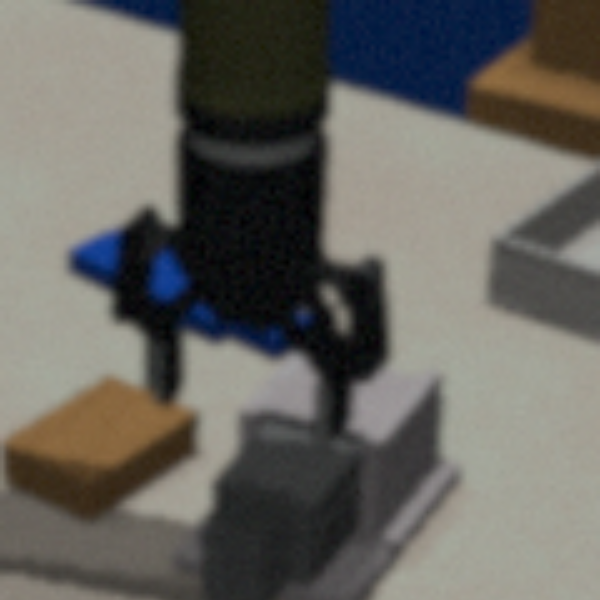

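View pics/t1c.png

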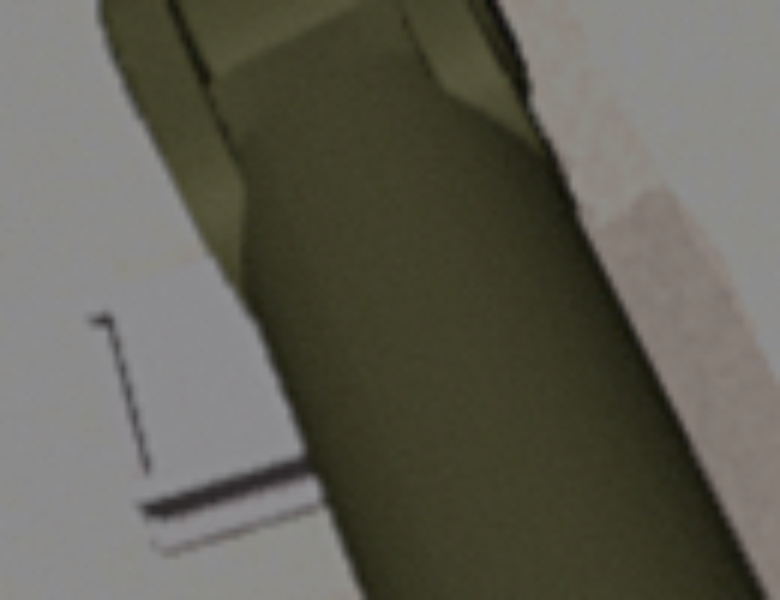

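Run:
```python
from h import *
m=load('pics/s1.png');s=read_state();r=R.from_quat(s['tcp_rot'])
for y in(42.6,48,57,-42.6,-48,-57):
  P=s['ee_pos']+r.apply([0,y,-13]); q=proj(m,P); print(y,q.round(1),((q-[300,120])*5).round(0))
```

```text
42.6 [363.5 207.1] [317. 436.]
48 [365.4 207.6] [327. 438.]
57 [368.6 208.4] [343. 442.]
-42.6 [334.  199.6] [170. 398.]
-48 [332.2 199.2] [161. 396.]
-57 [329.1 198.4] [146. 392.]
```

Run:
```python
from h import *
m=load('pics/side0.png'); mt=load('pics/top0.png')
def S(p): return (np.array(p)+.5)/8-.5+[325,180]
for n,p,z,l in[('noseR',(215,387),66,(18,-90,66)),('noseL',(128,365),66,(-18,-90,66)),('bodyR',(310,333),66,(30,-50,66)),('baseR',(355,490),12,(55,-50,12)),('baseL',(82,412),12,(-55,-50,12)),('baseBR',(538,272),12,(55,110,12))]:
    P=onz(m,S(p),z); e=W(DO,DY,l); print(n,P.round(1),(P-e).round(1))
def S2(p): return (np.array(p)+.5)/3-.5+[50,260]
for n,p,z,l in[('frontR-',(448,70),58,(-110,0,58)),('case front+',(445,205),170,(125,-130,170)),('case rear+',(190,350),170,(125,-300,170)),('case rear-',(20,135),170,(-125,-300,170)),('hinge',(572,260),70,(148,-60,70)),('button',(675,118),148.9,(135,26.5,148.9))]:
    P=onz(m,S2(p),z); e=W(RO,RY,l); print(n,P.round(1),(P-e).round(1))
```

```text
noseR [509.2 182.1  66. ] [ 2.3 -2.4  0. ]
noseL [478.6 174.9  66. ] [ 7.  -2.3  0. ]
bodyR [514.9 227.7  66. ] [4.3 1.6 0. ]
baseR [536.8 226.   12. ] [ 1.7 -5.   0. ]
baseL [434.7 206.2  12. ] [ 7.3 -2.8  0. ]
baseBR [509.9 380.1  12. ] [ 7.  -7.7  0. ]
frontR- [ 359.6 -211.    58. ] [ 6.8 -6.   0. ]
case front+ [ 575.1 -374.7  170. ] [ 7.1 -9.   0. ]
case rear+ [ 552.3 -535.1  170. ] [ 7.4 -1.   0. ]
case rear- [ 312.4 -501.6  170. ] [15.1 -1.3  0. ]
hinge [ 590.6 -298.2   70. ] [-9.7  1.3  0. ]
button [ 612.6 -214.5  148.9] [13.4 -2.4 -0. ]
```

```bash
python3 -m creep '[{"hand":0,"slide":[-0.016,0.017,0.07],"angular":[0,0,0]},{"hand":0,"slide":[-0.016,0.017,0.16],"angular":[0,0,0]},{"hand":0,"slide":[-0.016,0.017,0.25],"angular":[0,0,0]},{"hand":0.1,"slide":[-0.016,0.017,0.34],"angular":[0,0,0]},{"hand":0.2,"slide":[-0.016,0.017,0.41],"angular":[0,0,0]},{"hand":0.3,"slide":[-0.016,0.017,0.46],"angular":[0,0,0]},{"hand":0.4,"slide":[-0.016,0.017,0.485],"angular":[0,0,0]},{"hand":0.4,"slide":[-0.016,0.017,0.485],"angular":[0,0,0]},{"hand":0.4,"slide":[-0.016,0.017,0.485],"angular":[0,0,0]},{"hand":0.4,"slide":[-0.016,0.017,0.485],"angular":[0,0,0]}]'
python3 - <<'E'
from h import *
snap('side','pics/s2.png');s=read_state();print(s['ee_pos'],s['gripper_width'])
m=load('pics/s2.png');r=R.from_quat(s['tcp_rot'])
a=cv2.imread('pics/s2.png')
cv2.imwrite('pics/s2c.png',cv2.resize(a[170:250,320:400],(600,600),interpolation=cv2.INTER_CUBIC))
for p in [(0,-26,0),(0,26,0),(11,26,0),(-11,26,0)]: print(p,((proj(m,s['ee_pos']+r.apply(p))-[320,170])*7.5).round())
E
```

```text
time: 5.2
ee_pos: [488.0, 199.4, 53.6]
tcp_rot: [0.632, 0.775, 0.001, 0.0]
contact_force: [-0.1, 0.8, -0.8]
gripper_width: 51.4
[487.98187881 199.41404863  53.59188139] 51.00699569511429
(0, -26, 0) [151. 404.]
(0, 26, 0) [283. 440.]
(11, 26, 0) [295. 424.]
(-11, 26, 0) [270. 455.]
```

View pics/s2c.png

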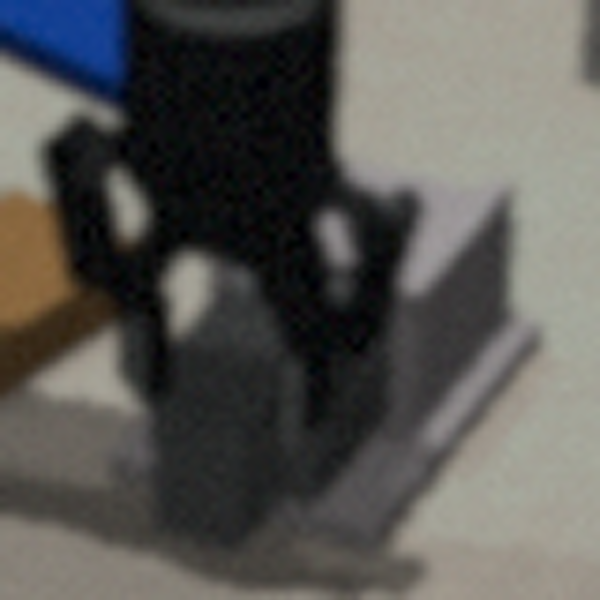

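```bash
python3 -m creep '[{"hand":0.4,"slide":[0,0,0.01],"angular":[0,0,0]},{"hand":0.4,"slide":[0,0,0.022],"angular":[0,0,0]},{"hand":0.5,"slide":[0,0,0.022],"angular":[0,0,0]},{"hand":0.6,"slide":[0,0,0.022],"angular":[0,0,0]},{"hand":0.7,"slide":[0,0,0.022],"angular":[0,0,0]},{"hand":1,"slide":[0,0,0.022],"angular":[0,0,0]},{"hand":1,"slide":[0,0,0.022],"angular":[0,0,0]},{"hand":1,"slide":[0,0,0.022],"angular":[0,0,0]},{"hand":1,"slide":[0,0,0.022],"angular":[0,0,0]},{"hand":1,"slide":[0,0,0.022],"angular":[0,0,0]}]'
python3 -c "
from h import *
s=read_state();print(s['ee_pos'],s['contact_force'],s['moment'],s['gripper_width'])"
```

```text
time: 6.25
ee_pos: [487.5, 199.1, 50.7]
tcp_rot: [0.632, 0.775, -0.0, -0.0]
contact_force: [-2.4, -0.9, 4.8]
gripper_width: 34.2
[487.49690395 199.13801334  50.71639806] [-2.39931106 -0.89706221  4.78129685] [-0.32981157  0.61609316  0.15125453] 34.15816422547424
```

```bash
python3 -m creep '[{"hand":1,"slide":[0,0,-0.006],"angular":[0,0,0]},{"hand":1,"slide":[-0.03,0,-0.006],"angular":[0,0,0]},{"hand":1,"slide":[-0.08,0,-0.006],"angular":[0,0,0]},{"hand":1,"slide":[-0.16,0,-0.006],"angular":[0,0,0]},{"hand":1,"slide":[-0.25,0,-0.006],"angular":[0,0,0]},{"hand":1,"slide":[-0.35,0,-0.006],"angular":[0,0,0]},{"hand":1,"slide":[-0.45,0,-0.006],"angular":[0,0,0]},{"hand":1,"slide":[-0.53,0,-0.006],"angular":[0,0,0]},{"hand":1,"slide":[-0.58,0,-0.006],"angular":[0,0,0]},{"hand":1,"slide":[-0.6,0,-0.006],"angular":[0,0,0]}]'
python3 - <<'E'
from h import *
snap('side','pics/s3.png');s=read_state();print(s['ee_pos'],s['contact_force'],s['gripper_width'])
a=cv2.imread('pics/s3.png')
cv2.imwrite('pics/s3c.png',cv2.resize(a[150:270,310:430],(600,600),interpolation=cv2.INTER_CUBIC))
E
```

```text
time: 7.25
ee_pos: [502.4, 127.7, 51.2]
tcp_rot: [0.633, 0.775, 0.0, 0.0]
contact_force: [0.5, 0.8, -2.3]
gripper_width: 34.5
[502.34790566 127.75702767  51.24236761] [ 0.14600205 -1.06283162 -2.47685214] 34.787918798367976
```

View pics/s3c.png

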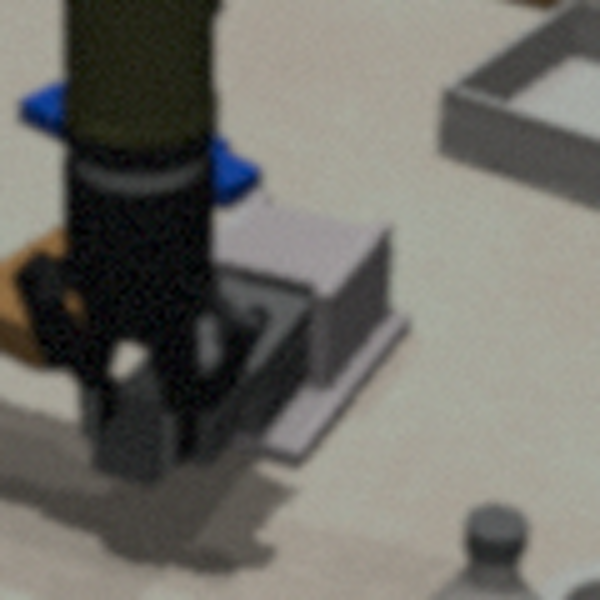

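```bash
python3 -m creep '[{"hand":1,"slide":[-0.04,0,0],"angular":[0,0,0]},{"hand":1,"slide":[-0.12,0,0],"angular":[0,0,0]},{"hand":1,"slide":[-0.24,0,0],"angular":[0,0,0]},{"hand":1,"slide":[-0.38,0,0],"angular":[0,0,0]},{"hand":1,"slide":[-0.52,0,0],"angular":[0,0,0]},{"hand":1,"slide":[-0.66,0,0],"angular":[0,0,0]},{"hand":1,"slide":[-0.8,0,0],"angular":[0,0,0]},{"hand":1,"slide":[-0.91,0,0],"angular":[0,0,0]},{"hand":1,"slide":[-0.98,0,0],"angular":[0,0,0]},{"hand":1,"slide":[-1,0,0],"angular":[0,0,0]}]'
python3 - <<'E'
from h import *
snap('side','pics/s4.png');snap('top','pics/t4.png');s=read_state();print(s['ee_pos'],s['contact_force'],s['moment'],s['gripper_width'])
a=cv2.imread('pics/s4.png');b=cv2.imread('pics/t4.png')
cv2.imwrite('pics/s4c.png',cv2.resize(a[150:270,270:430],(800,600),interpolation=cv2.INTER_CUBIC))
cv2.imwrite('pics/t4c.png',cv2.resize(b[190:340,170:370],(800,600),interpolation=cv2.INTER_CUBIC))
E
```

```text
time: 8.3
ee_pos: [526.3, 9.8, 51.1]
tcp_rot: [0.633, 0.774, -0.0, 0.0]
contact_force: [0.7, 0.0, -3.2]
gripper_width: 34.3
[526.1398096   11.09066228  51.06347721] [-0.30388081 -0.01582166 -3.45781985] [-0.1715989  -0.02057333  0.04587326] 34.55895753575656
```

View pics/s4c.png

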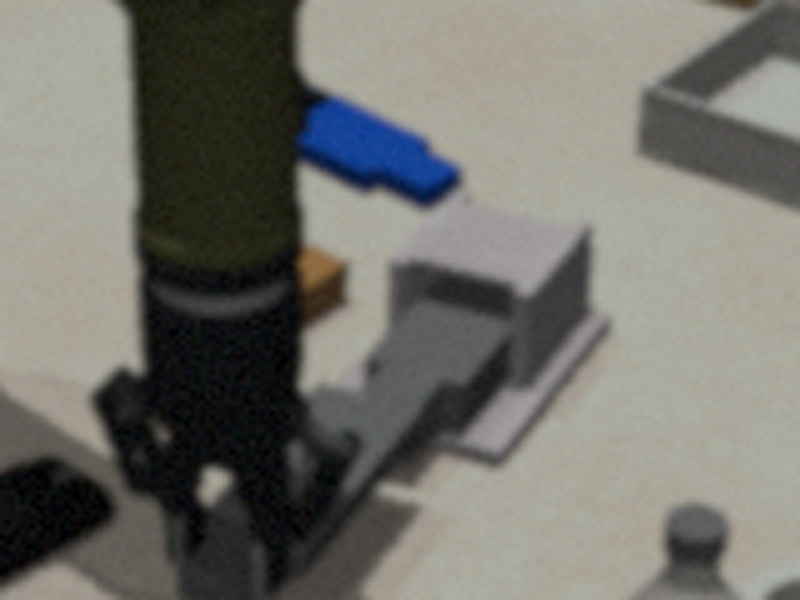

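View pics/t4c.png

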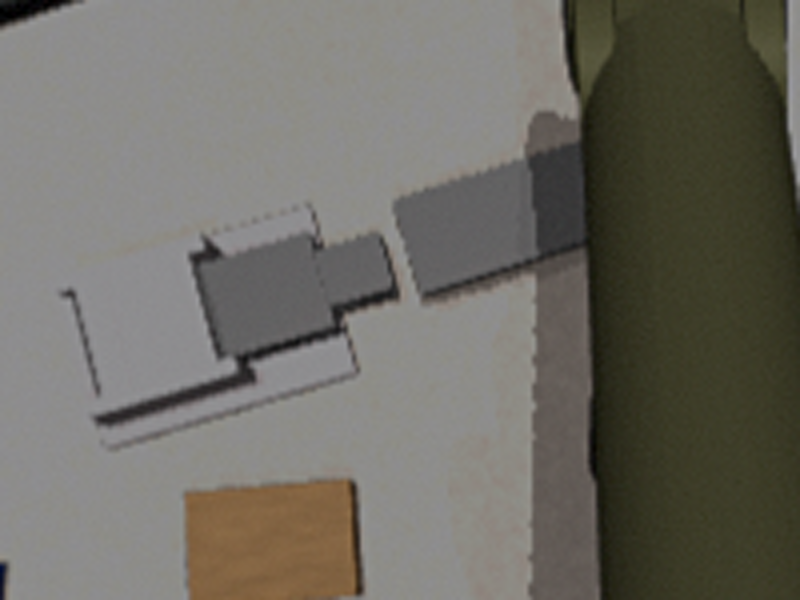

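```bash
python3 -m creep '[{"hand":1,"slide":[-0.04,-0.03,0],"angular":[0,0,0]},{"hand":1,"slide":[-0.12,-0.1,0],"angular":[0,0,0]},{"hand":1,"slide":[-0.22,-0.19,0],"angular":[0,0,0.015]},{"hand":1,"slide":[-0.32,-0.28,0],"angular":[0,0,0.03]},{"hand":1,"slide":[-0.41,-0.37,0],"angular":[0,0,0.05]},{"hand":1,"slide":[-0.48,-0.43,0.05],"angular":[0,0,0.07]},{"hand":1,"slide":[-0.51,-0.45,0.12],"angular":[0,0,0.09]},{"hand":1,"slide":[-0.51,-0.45,0.2],"angular":[0,0,0.103]},{"hand":1,"slide":[-0.51,-0.45,0.26],"angular":[0,0,0.108]},{"hand":1,"slide":[-0.51,-0.45,0.28],"angular":[0,0,0.108]}]'
python3 - <<'E'
from h import *
snap('side','pics/s5.png');s=read_state();print(s['ee_pos'],s['contact_force'],s['moment'],s['gripper_width'])
a=cv2.imread('pics/s5.png')
cv2.imwrite('pics/s5c.png',cv2.resize(a[180:330,230:430],(800,600),interpolation=cv2.INTER_CUBIC))
E
```

```text
time: 9.4
ee_pos: [484.8, -59.6, 16.6]
tcp_rot: [0.754, 0.657, -0.001, -0.001]
contact_force: [-0.2, -0.6, -2.8]
gripper_width: 34.7
[484.97032468 -59.43895599  16.67994992] [ 0.12096852  0.1498672  -2.93378713] [-0.16991648  0.06043349 -0.02116647] 34.4455071522173
```

View pics/s5c.png

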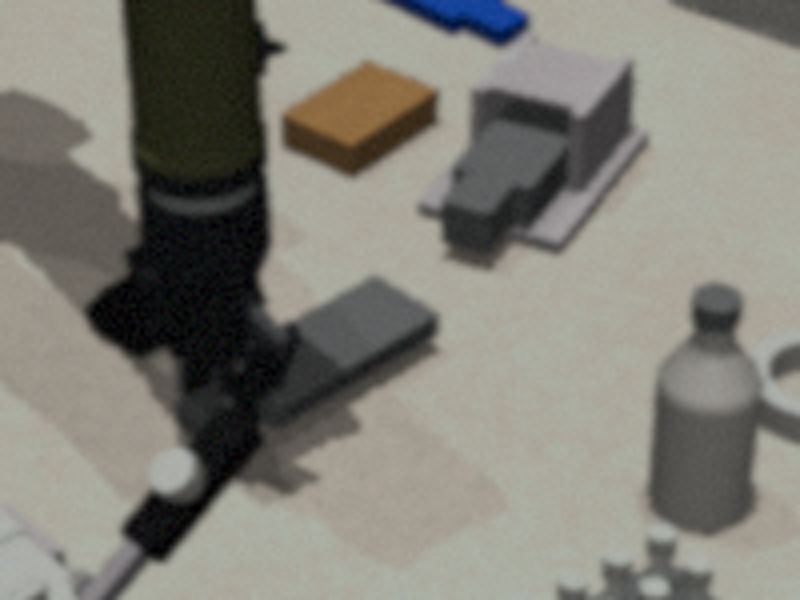

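```bash
python3 -m creep '[{"hand":1,"slide":[0,0,0.02],"angular":[0,0,0]},{"hand":1,"slide":[0,0,0.045],"angular":[0,0,0]},{"hand":1,"slide":[0,0,0.065],"angular":[0,0,0]},{"hand":1,"slide":[0,0,0.08],"angular":[0,0,0]},{"hand":1,"slide":[0,0,0.09],"angular":[0,0,0]},{"hand":1,"slide":[0,0,0.097],"angular":[0,0,0]},{"hand":1,"slide":[0,0,0.103],"angular":[0,0,0]},{"hand":1,"slide":[0,0,0.107],"angular":[0,0,0]},{"hand":1,"slide":[0,0,0.11],"angular":[0,0,0]},{"hand":1,"slide":[0,0,0.112],"angular":[0,0,0]}]'
```

```text
time: 10.45
ee_pos: [485.7, -59.7, 4.2]
tcp_rot: [0.754, 0.657, 0.0, 0.0]
contact_force: [-0.9, -0.0, -2.1]
gripper_width: 34.6
```

```bash
python3 -m creep '[{"hand":1,"slide":[0,0,0.003],"angular":[0,0,0]},{"hand":1,"slide":[0,0,0.006],"angular":[0,0,0]},{"hand":1,"slide":[0,0,0.009],"angular":[0,0,0]},{"hand":1,"slide":[0,0,0.011],"angular":[0,0,0]},{"hand":1,"slide":[0,0,0.013],"angular":[0,0,0]},{"hand":1,"slide":[0,0,0.013],"angular":[0,0,0]},{"hand":1,"slide":[0,0,0.013],"angular":[0,0,0]},{"hand":1,"slide":[0,0,0.013],"angular":[0,0,0]},{"hand":1,"slide":[0,0,0.013],"angular":[0,0,0]},{"hand":1,"slide":[0,0,0.013],"angular":[0,0,0]}]'
```

```text
time: 11.45
ee_pos: [485.7, -59.7, 2.7]
tcp_rot: [0.754, 0.657, 0.0, 0.0]
contact_force: [-0.3, -1.3, 0.9]
gripper_width: 34.2
```

```bash
python3 -m creep '[{"hand":0.55,"slide":[0,0,0],"angular":[0,0,0]},{"hand":0.4,"slide":[0,0,0],"angular":[0,0,0]},{"hand":0.2,"slide":[0,0,0],"angular":[0,0,0]},{"hand":0,"slide":[0,0,-0.05],"angular":[0,0,0]},{"hand":0,"slide":[0,0,-0.15],"angular":[0,0,0]},{"hand":0,"slide":[0.05,0,-0.27],"angular":[0,0,0]},{"hand":0,"slide":[0.2,0,-0.38],"angular":[0,0,0]},{"hand":0,"slide":[0.4,0,-0.45],"angular":[0,0,0]},{"hand":0,"slide":[0.65,0,-0.48],"angular":[0,0,0]},{"hand":0,"slide":[0.85,0,-0.48],"angular":[0,0,0]}]'
python3 - <<'E'
from h import *
snap('side','pics/s6.png');snap('top','pics/t6.png');s=read_state();print(s['ee_pos'],s['tcp_rot'],s['contact_force'],s['gripper_width'])
a=cv2.imread('pics/s6.png');b=cv2.imread('pics/t6.png')
cv2.imwrite('pics/s6c.png',cv2.resize(a[180:330,230:430],(800,600),interpolation=cv2.INTER_CUBIC))
cv2.imwrite('pics/t6c.png',cv2.resize(b[190:310,270:430],(800,600),interpolation=cv2.INTER_CUBIC))
E
```

```text
time: 12.45
ee_pos: [501.0, 43.8, 62.6]
tcp_rot: [0.754, 0.657, 0.002, 0.0]
contact_force: [1.0, -0.0, -1.3]
gripper_width: 85.5
[500.64285563  46.1936803   61.90181314] [ 7.51774021e-01  6.59418456e-01  1.76557371e-03 -5.37514237e-05] [-0.367925    0.5991358   0.30592549] 85.13484076880626
```

View pics/s6c.png

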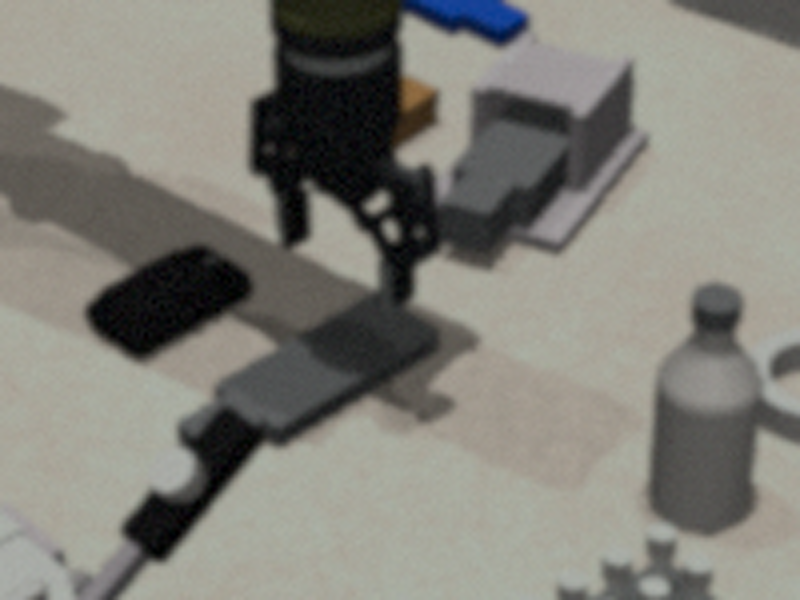

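View pics/t6c.png

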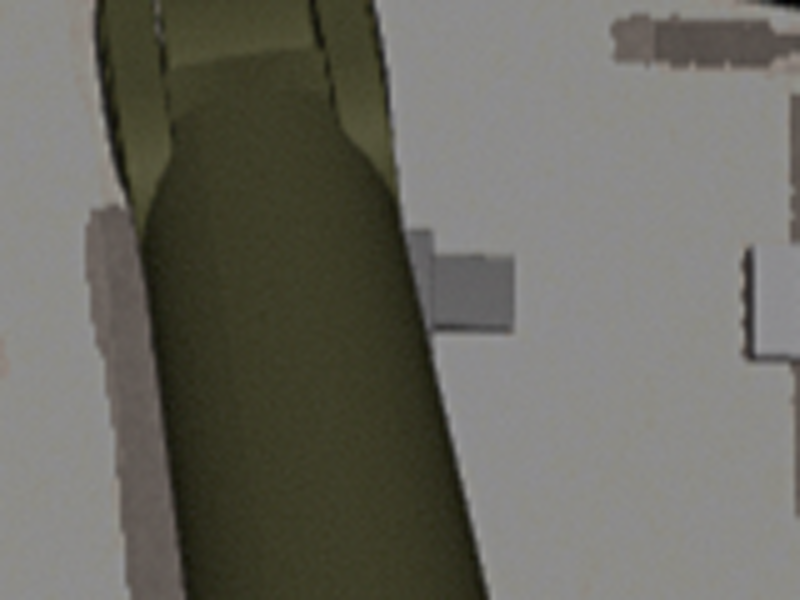

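Run:
```python
from h import *
m=load('pics/t6.png')
a=cv2.imread('pics/t6.png');g=cv2.cvtColor(a,cv2.COLOR_BGR2GRAY)
f=8;x0,y0=340,225
big=cv2.resize(g[y0:280,x0:450],None,fx=f,fy=f,interpolation=cv2.INTER_CUBIC)
cv2.imwrite('pics/t6d.png',cv2.resize(big,(800,400)))
q=lambda p:(np.array(p)+.5)/5-.5+[270,190]
for p in[(515,256),(516,331),(433,256),(433,330),(433,230)]: print('nose',onz(m,q(p),18).round(1))
for p in[(750,247),(750,360)]: print('apr',onz(m,q(p),20).round(1))
```

```text
nose [500.8 -79.4  18. ]
nose [463.5 -75.2  18. ]
nose [505.1 -38.9  18. ]
nose [468.3 -34.6  18. ]
nose [518.1 -40.5  18. ]
apr [ 492.7 -195.5   20. ]
apr [ 436.8 -187.5   20. ]
```

View pics/t6d.png

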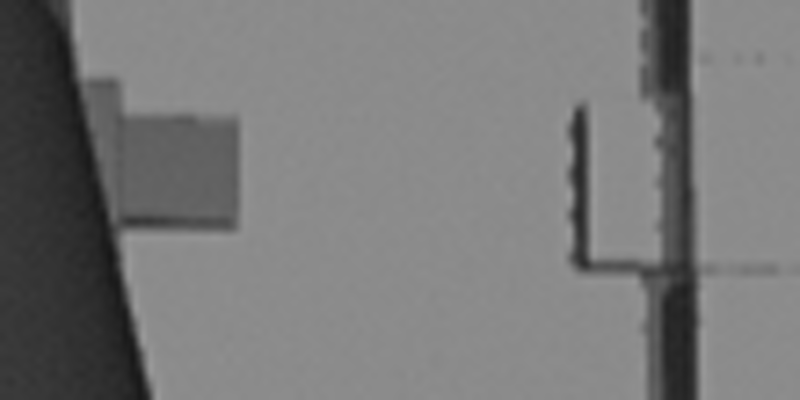

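Run:
```python
from h import *
m=load('pics/t6.png')
s=800/110
q=lambda p:(np.array(p)+.5)/s-.5+[340,225]
N=onz(m,q((240,167)),18);A=onz(m,q((587,183)),20)
N2=onz(m,q((121,166)),18)
print(N,N2,A,'yaw',np.degrees(np.arctan2((N2-N)[0],(N2-N)[1])))
for p in [(587,103),(587,263),(695,0),(695,399)]: print(onz(m,q(p),20 if p[0]<600 else 58))
s=read_state();print(s['ee_pos'],R.from_quat(s['tcp_rot']).as_matrix().round(3).tolist())
```

```text
[484.02992492 -77.20518099  18.        ] [488.61527547 -37.03614266  18.        ] [ 465.88591833 -193.34612111   20.        ] yaw 6.51220322369404
[ 493.23428826 -197.23902084   20.        ]
[ 438.77300903 -189.49103492   20.        ]
[ 517.49824341 -230.06249658   58.        ]
[ 386.12814586 -210.60123199   58.        ]
[500.64285563  46.1936803   61.90181314] [[0.13, 0.991, 0.003], [0.991, -0.13, 0.002], [0.003, 0.002, -1.0]]
```

```bash
python3 -m creep '[{"hand":0,"slide":[0.1,0,0],"angular":[0,0,0]},{"hand":0,"slide":[0.22,0,0.03],"angular":[0,0,0]},{"hand":0,"slide":[0.28,0,0.1],"angular":[0,0,0]},{"hand":0,"slide":[0.283,0,0.2],"angular":[0,0,0]},{"hand":0,"slide":[0.283,0,0.3],"angular":[0,0,0]},{"hand":0,"slide":[0.283,0,0.39],"angular":[0,0,0]},{"hand":0,"slide":[0.283,0,0.45],"angular":[0,0,0]},{"hand":0,"slide":[0.283,0,0.48],"angular":[0,0,0]},{"hand":0,"slide":[0.283,0,0.49],"angular":[0,0,0]},{"hand":0,"slide":[0.283,0,0.49],"angular":[0,0,0]}]'
python3 - <<'E'
from h import *
snap('side','pics/s7.png');s=read_state();print(s['ee_pos'],s['tcp_rot'],s['contact_force'],s['gripper_width'])
a=cv2.imread('pics/s7.png')
cv2.imwrite('pics/s7c.png',cv2.resize(a[180:330,230:430],(800,600),interpolation=cv2.INTER_CUBIC))
E
```

```text
time: 13.55
ee_pos: [504.4, 74.9, 1.5]
tcp_rot: [0.754, 0.657, 0.0, 0.0]
contact_force: [-0.1, 0.7, 0.1]
gripper_width: 85.3
[504.55431095  74.98487288   1.69728984] [7.53866842e-01 6.57027138e-01 3.20615991e-04 1.46712162e-04] [-0.11019566  0.34458477 -0.53500736] 85.6490846497932
```

View pics/s7c.png

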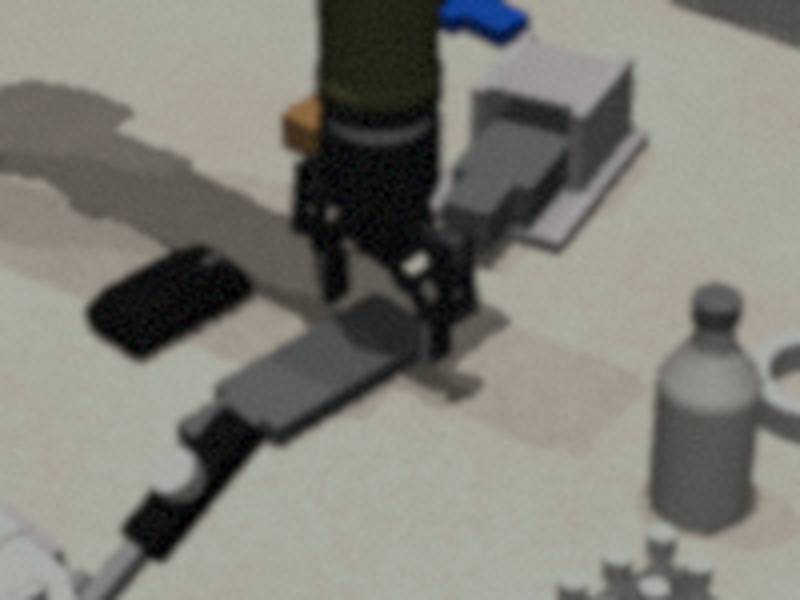

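```bash
python3 -m creep '[{"hand":0.15,"slide":[0,0,0],"angular":[0,0,0]},{"hand":0.22,"slide":[0,0,0],"angular":[0,0,0]},{"hand":0.28,"slide":[0,0,0],"angular":[0,0,0]},{"hand":0.35,"slide":[0,0,0],"angular":[0,0,0]},{"hand":0.5,"slide":[0,0,0],"angular":[0,0,0]},{"hand":1,"slide":[0,0,0],"angular":[0,0,0]},{"hand":1,"slide":[0,0,0],"angular":[0,0,0]},{"hand":1,"slide":[0,0,-0.01],"angular":[0,0,0]},{"hand":1,"slide":[0,0,-0.03],"angular":[0,0,0]},{"hand":1,"slide":[0,0,-0.05],"angular":[0,0,0]}]'
python3 - <<'E'
from h import *
s=read_state();print(s['ee_pos'],s['tcp_rot'],s['contact_force'],s['moment'],s['gripper_width'])
E
```

```text
time: 14.6
ee_pos: [503.7, 75.0, 7.2]
tcp_rot: [0.754, 0.657, -0.0, -0.0]
contact_force: [-0.2, -0.5, -2.5]
gripper_width: 58.5
[503.74424719  74.99553752   7.21632689] [ 7.53816751e-01  6.57084603e-01 -3.09356427e-04 -1.85346657e-04] [-0.24480399 -0.50528288 -2.5263845 ] [0.16375729 0.03223849 0.02956313] 58.542975729996606
```

```bash
python3 -m creep '[{"hand":1,"slide":[0,0,-0.05],"angular":[0,0,0]},{"hand":1,"slide":[-0.05,0,-0.11],"angular":[0,0,0]},{"hand":1,"slide":[-0.13,0,-0.14],"angular":[0,0,0]},{"hand":1,"slide":[-0.25,0,-0.14],"angular":[0,0,0]},{"hand":1,"slide":[-0.4,0,-0.14],"angular":[0,0,0]},{"hand":1,"slide":[-0.55,-0.006,-0.14],"angular":[0,0,0]},{"hand":1,"slide":[-0.7,-0.006,-0.14],"angular":[0,0,0]},{"hand":1,"slide":[-0.8,-0.006,-0.14],"angular":[0,0,0]},{"hand":1,"slide":[-0.85,-0.006,-0.14],"angular":[0,0,0]},{"hand":1,"slide":[-0.86,-0.006,-0.14],"angular":[0,0,0]}]'
python3 - <<'E'
from h import *
snap('side','pics/s8.png');snap('top','pics/t8.png');s=read_state();print(s['ee_pos'],s['tcp_rot'],s['contact_force'],s['moment'],s['gripper_width'])
a=cv2.imread('pics/s8.png');b=cv2.imread('pics/t8.png')
cv2.imwrite('pics/s8c.png',cv2.resize(a[220:370,190:350],(640,600),interpolation=cv2.INTER_CUBIC))
cv2.imwrite('pics/t8c.png',cv2.resize(b[215:285,355:455],(800,560),interpolation=cv2.INTER_CUBIC))
E
```

```text
time: 15.6
ee_pos: [489.2, -28.1, 24.2]
tcp_rot: [0.754, 0.656, -0.0, -0.0]
contact_force: [-0.0, 0.3, -3.7]
gripper_width: 58.4
[489.46705538 -26.74840617  24.20843668] [ 7.53740625e-01  6.57171994e-01  1.65990507e-04 -1.17393213e-04] [ 0.54364043 -0.19687088 -2.45630211] [ 0.19737412 -0.04592514 -0.04102794] 58.23074078986536
```

View pics/s8c.png

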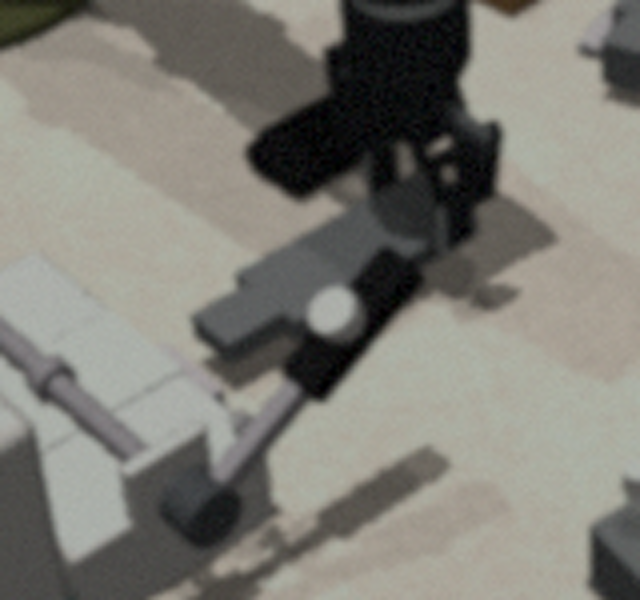

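View pics/t8c.png

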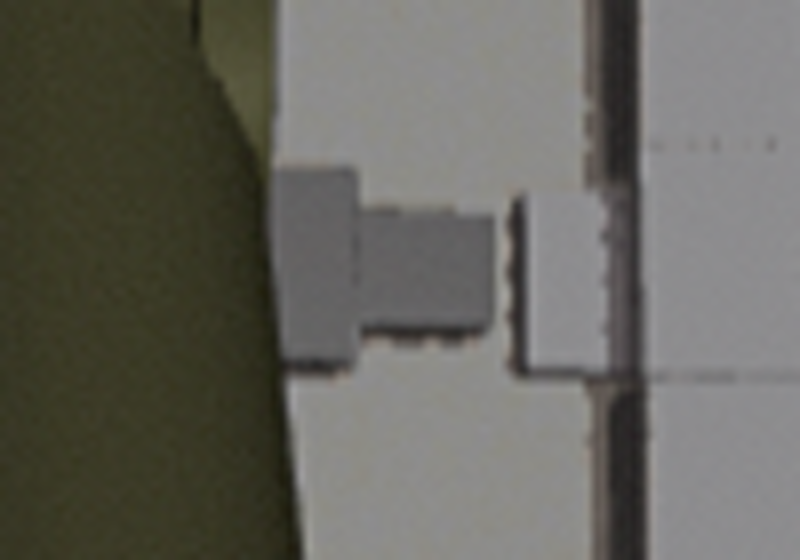

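Run:
```python
from h import *
m=load('pics/t8.png')
q=lambda p:(np.array(p)+.5)/8-.5+[355,215]
u=np.array([.1392,.9903]);v=np.array([.9903,-.1392])
ro=np.array([461.5,-223.])
for n,p,z in[('noseL',(425,211),41),('noseR',(425,325),41),('nose end',(492,268),41),('bodyU',(315,167),41),('bodyD',(315,360),41),('aprU',(560,192),20),('aprD',(560,373),20),('apr front',(528,282),20),('lineU',(710,145),58),('lineD',(710,377),58),('mouth',(645,260),58)]:
    P=onz(m,q(p),z)[:2]-ro; print(n,'lat %.1f along %.1f'%(P@v,P@u))
s=read_state();P=s['ee_pos'][:2]-ro;print('tcp',P@v,P@u)
```

```text
noseL lat 17.2 along 64.3
noseR lat -17.9 along 64.2
nose end lat 0.3 along 44.0
bodyU lat 29.7 along 97.9
bodyD lat -29.7 along 97.4
aprU lat 28.6 along 19.3
aprD lat -27.9 along 19.5
apr front lat 0.0 along 29.3
lineU lat 37.1 along -18.8
lineD lat -33.4 along -18.0
mouth lat 1.3 along 1.1
tcp 0.37755308519600006 198.24096747689006
```

```bash
python3 -m creep '[{"hand":1,"slide":[-0.03,0,0],"angular":[0,0,0]},{"hand":1,"slide":[-0.1,0,0],"angular":[0,0,0]},{"hand":1,"slide":[-0.18,0,0],"angular":[0,0,0]},{"hand":1,"slide":[-0.26,0,0],"angular":[0,0,0]},{"hand":1,"slide":[-0.34,0,0],"angular":[0,0,0]},{"hand":1,"slide":[-0.42,0,0],"angular":[0,0,0]},{"hand":1,"slide":[-0.5,0,0],"angular":[0,0,0]},{"hand":1,"slide":[-0.56,0,0],"angular":[0,0,0]},{"hand":1,"slide":[-0.6,0,0],"angular":[0,0,0]},{"hand":1,"slide":[-0.6,0,0],"angular":[0,0,0]}]'
python3 - <<'E'
from h import *
snap('side','pics/s9.png');snap('top','pics/t9.png');s=read_state();print(s['ee_pos'],s['tcp_rot'],s['contact_force'],s['moment'],s['gripper_width'])
a=cv2.imread('pics/s9.png');b=cv2.imread('pics/t9.png')
cv2.imwrite('pics/s9c.png',cv2.resize(a[220:370,190:350],(640,600),interpolation=cv2.INTER_CUBIC))
cv2.imwrite('pics/t9c.png',cv2.resize(b[215:285,355:455],(800,560),interpolation=cv2.INTER_CUBIC))
E
```

```text
time: 16.7
ee_pos: [479.5, -99.2, 24.2]
tcp_rot: [0.754, 0.657, -0.0, 0.0]
contact_force: [0.7, -0.0, -2.8]
gripper_width: 58.3
[479.61786798 -98.18819372  24.16623657] [ 7.53772102e-01  6.57135904e-01  9.59202867e-05 -1.15166121e-04] [ 0.16780961  0.25846882 -2.47614725] [ 0.17328023 -0.04072974 -0.01766145] 58.000171941151876
```

View pics/s9c.png

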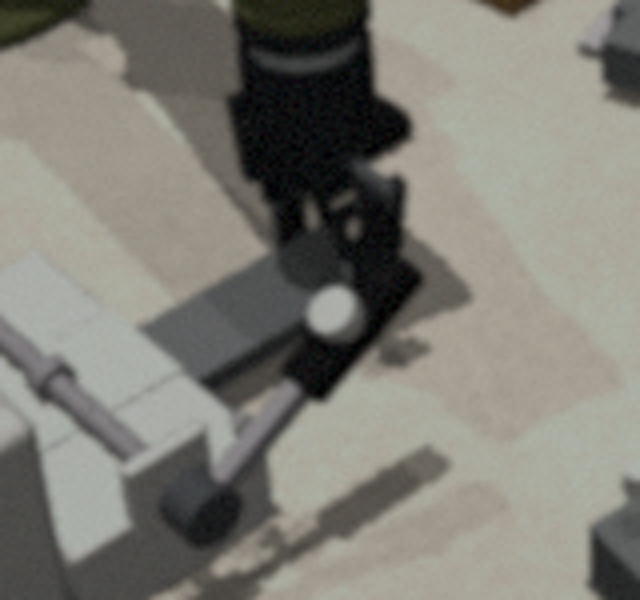

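View pics/t9c.png

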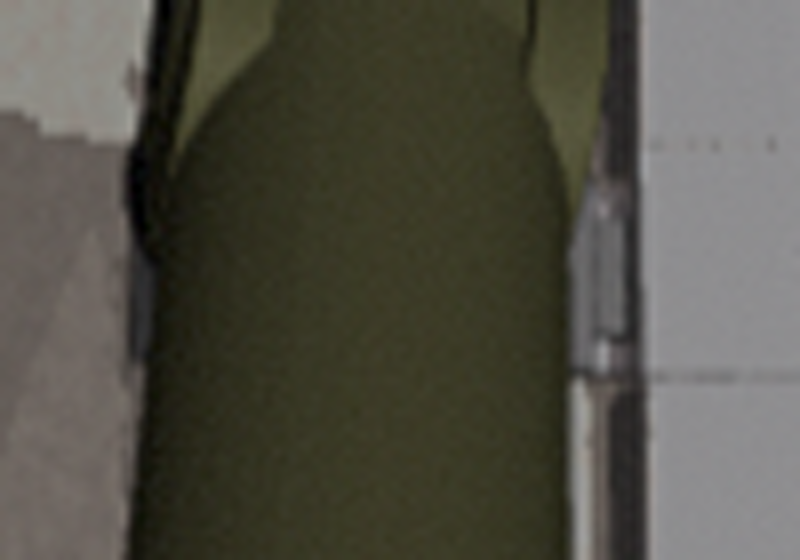

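```bash
python3 -m creep '[{"hand":1,"slide":[-0.03,0,0],"angular":[0,0,0]},{"hand":1,"slide":[-0.08,0,0],"angular":[0,0,0]},{"hand":1,"slide":[-0.14,0,0],"angular":[0,0,0]},{"hand":1,"slide":[-0.2,0,0],"angular":[0,0,0]},{"hand":1,"slide":[-0.26,0,0],"angular":[0,0,0]},{"hand":1,"slide":[-0.33,0,0],"angular":[0,0,0]},{"hand":1,"slide":[-0.4,0,0],"angular":[0,0,0]},{"hand":1,"slide":[-0.46,0,0],"angular":[0,0,0]},{"hand":1,"slide":[-0.51,0,0],"angular":[0,0,0]},{"hand":1,"slide":[-0.54,0,0],"angular":[0,0,0]}]'
python3 - <<'E'
from h import *
s=read_state();P=s['ee_pos'][:2]-[461.5,-223];print(P@np.array([.9903,-.1392]),P@np.array([.1392,.9903]),s['contact_force'],s['moment'])
E
```

```text
time: 17.8
ee_pos: [470.6, -163.4, 24.2]
tcp_rot: [0.754, 0.657, -0.0, 0.0]
contact_force: [-0.7, -0.0, -3.2]
gripper_width: 58.5
0.7070661181549854 60.31447159388912 [-0.74206484 -0.02231814 -3.19726499] [ 0.17960177 -0.02580646 -0.0449857 ]
```

```bash
python3 -m creep '[{"hand":1,"slide":[0,0,0.008],"angular":[0,0,0]},{"hand":1,"slide":[0,0,0.016],"angular":[0,0,0]},{"hand":1,"slide":[-0.01,0,0.02],"angular":[0,0,0]},{"hand":1,"slide":[-0.02,0,0.02],"angular":[0,0,0]},{"hand":1,"slide":[-0.03,0,0.02],"angular":[0,0,0]},{"hand":1,"slide":[-0.04,0,0.02],"angular":[0,0,0]},{"hand":1,"slide":[-0.05,0,0.02],"angular":[0,0,0]},{"hand":1,"slide":[-0.06,0,0.02],"angular":[0,0,0]},{"hand":1,"slide":[-0.066,0,0.02],"angular":[0,0,0]},{"hand":1,"slide":[-0.072,0,0.02],"angular":[0,0,0]}]'
python3 - <<'E'
from h import *
s=read_state();P=s['ee_pos'][:2]-[461.5,-223];print(P@np.array([.9903,-.1392]),P@np.array([.1392,.9903]),s['contact_force'],s['moment'])
E
```

```text
time: 18.8
ee_pos: [470.0, -171.0, 22.1]
tcp_rot: [0.754, 0.657, 0.0, 0.0]
contact_force: [1.4, 4.2, 4.9]
gripper_width: 58.4
1.1881731582512953 52.678794386720796 [1.43116372 4.24172121 4.87651983] [ 0.93860269 -0.04684701 -0.03152163]
```

```bash
python3 -m creep '[{"hand":1,"slide":[0,0,-0.006],"angular":[0,0,0]},{"hand":1,"slide":[0,0,-0.006],"angular":[0,0,0]},{"hand":1,"slide":[0,0,-0.006],"angular":[0,0,0]},{"hand":1,"slide":[-0.004,0,-0.006],"angular":[0,0,0]},{"hand":1,"slide":[-0.008,0,-0.006],"angular":[0,0,0]},{"hand":1,"slide":[-0.012,0,-0.006],"angular":[0,0,0]},{"hand":1,"slide":[-0.016,0,-0.006],"angular":[0,0,0]},{"hand":1,"slide":[-0.02,0,-0.006],"angular":[0,0,0]},{"hand":1,"slide":[-0.02,0,-0.006],"angular":[0,0,0]},{"hand":1,"slide":[-0.02,0,-0.006],"angular":[0,0,0]}]'
python3 - <<'E'
from h import *
s=read_state();P=s['ee_pos'][:2]-[461.5,-223];print(P@np.array([.9903,-.1392]),P@np.array([.1392,.9903]),s['contact_force'],s['moment'])
E
```

```text
time: 19.8
ee_pos: [468.9, -172.5, 22.3]
tcp_rot: [0.754, 0.657, 0.0, -0.001]
contact_force: [-0.8, 6.0, -2.0]
gripper_width: 58.4
0.3411845747937614 51.02529863238235 [-0.82630312  6.03874175 -2.03140583] [ 1.0995264   0.15780142 -0.13928093]
```

```bash
python3 -m creep '[{"hand":1,"slide":[-0.005,0,0],"angular":[0,0,0]},{"hand":1,"slide":[-0.01,0,0],"angular":[0,0,0]},{"hand":1,"slide":[-0.015,0,0],"angular":[0,0,0]},{"hand":1,"slide":[-0.02,0,0],"angular":[0,0,0]},{"hand":1,"slide":[-0.025,0,0],"angular":[0,0,0]},{"hand":1,"slide":[-0.03,0,0],"angular":[0,0,0]},{"hand":1,"slide":[-0.03,0,0],"angular":[0,0,0]},{"hand":1,"slide":[-0.03,0,0],"angular":[0,0,0]},{"hand":1,"slide":[-0.03,0,0],"angular":[0,0,0]},{"hand":1,"slide":[-0.03,0,0],"angular":[0,0,0]}]'
python3 - <<'E'
from h import *
snap('side','pics/s10.png');s=read_state();P=s['ee_pos'][:2]-[461.5,-223];print(P@np.array([.9903,-.1392]),P@np.array([.1392,.9903]),s['contact_force'],s['moment'])
a=cv2.imread('pics/s10.png')
cv2.imwrite('pics/s10c.png',cv2.resize(a[220:370,190:350],(640,600),interpolation=cv2.INTER_CUBIC))
E
```

```text
time: 20.8
ee_pos: [468.8, -172.6, 22.2]
tcp_rot: [0.753, 0.658, 0.002, -0.003]
contact_force: [-0.0, 13.4, 0.8]
gripper_width: 58.3
0.21807097773820291 50.98927039673762 [-0.05429644 11.67528146  1.40587986] [ 2.6054893   0.01711321 -0.26115717]
```

View pics/s10c.png

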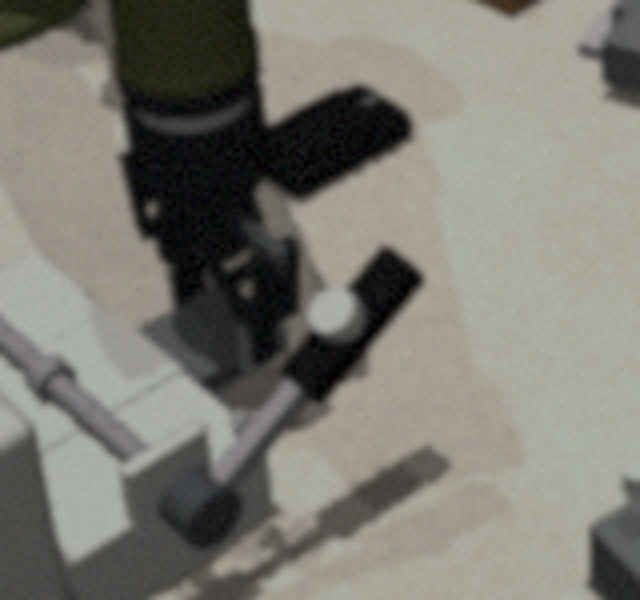

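```bash
python3 -m creep '[{"hand":1,"slide":[0.015,0,0],"angular":[0,0,0]},{"hand":1,"slide":[0.028,0,0],"angular":[0,0,0]},{"hand":0.2,"slide":[0.028,0,0],"angular":[0,0,0]},{"hand":0.1,"slide":[0.028,0,0],"angular":[0,0,0]},{"hand":0,"slide":[0.028,0,0],"angular":[0,0,0]},{"hand":0,"slide":[0.028,0,0],"angular":[0,0,0]},{"hand":0,"slide":[0.028,0,-0.1],"angular":[0,0,0]},{"hand":0,"slide":[0.028,0,-0.25],"angular":[0,0,0]},{"hand":0,"slide":[0.028,0,-0.45],"angular":[0,0,0]},{"hand":0,"slide":[0.028,0,-0.65],"angular":[0,0,0]}]'
python3 - <<'E'
from h import *
snap('side','pics/s11.png');snap('top','pics/t11.png');s=read_state();print(s['ee_pos'],s['contact_force'],s['gripper_width'])
a=cv2.imread('pics/s11.png');b=cv2.imread('pics/t11.png')
cv2.imwrite('pics/s11c.png',cv2.resize(a[220:370,190:350],(640,600),interpolation=cv2.INTER_CUBIC))
cv2.imwrite('pics/t11c.png',cv2.resize(b[170:290,340:500],(800,600),interpolation=cv2.INTER_CUBIC))
m=load('pics/top0.png');m2=load('pics/side0.png')
for n,mm,fn,x in(('top',m,'pics/top0.png',(405,170,440,200)),('side',m2,'pics/side0.png',(262,285,292,312))):
    g=cv2.cvtColor(cv2.imread(fn),cv2.COLOR_BGR2GRAY)[x[1]:x[3],x[0]:x[2]]
    print(g[::2,::2])
E
```

```text
time: 21.85
ee_pos: [469.1, -174.3, 102.1]
tcp_rot: [0.754, 0.657, -0.0, 0.0]
contact_force: [-0.0, -0.3, 0.8]
gripper_width: 85.5
[ 471.85143635 -174.94393813  104.48738682] [0.48701794 0.46782171 0.25205786] 85.29099063152061
[[129 129 128 129 129 128 129 127 129 128 129 130 129 129 129 129 129 129]
 [128 130 130 130 129 130 127 130 127 128 129 128 130 129 129 128 129 130]
 [130 133 133 134 132 131 130 130 128 129 128 130 128 129 129 130 129 129]
 [132 112  35  32  51  93 118 126 131 131 129 129 127 129 125 129 129 128]
 [ 95   0   6  17  10   0   7  22  43  84 109 130 129 125 131 130 130 128]
 [ 75   2  11  16  17  18  12   8  36  81 131 130 129 128  89 118 124 129]
 [ 74   0  13  15  16  12  15  12  57  88 130 131 129 132  63   5  54 132]
 [ 72   2  11  18   9  14  11  11  48  87 103 132 128 135  55  10  31 124]
 [ 96  15   2   5   4   2   8   6  18  79  75 116 133 119  14  10  18 106]
 [126 129  97  88  65  27   9   7   0  27  51  35  36  12  11   8  17 100]
 [130 130 131 132 127 128 113 101  84  67  27   6  10   1   2  13  30  57]
 [120 130 132 130 134 132 129 130 134 134 134 1
[... 436 characters left out ...]
0  16]
 [159 156 155 159 158 159 161 134  50  22  10   5  14  14  14]
 [158 157 159 159 158 161 159 145  83  21  19  18  14  12  10]
 [161 160 160 157 162 161 162 162 120  48  12  18  20  11  39]
 [161 160 160 156 158 160 159 160 118  59  12  11  14  28 101]
 [159 160 155 160 159 162 164 148  95  66  20   3  21  94 151]
 [159 158 152 141 155 155 141 103  75  53  13   1  78 143 159]
 [157 154 119  62  92 100  82  70  59  33   9  63 138 159 158]
 [161 138  59  14  14  32  45  47  27   0  53 131 159 162 157]
 [141  76  19  17   8  14   7   0   5  30 111 155 160 158 162]
 [ 78  22  23  21  15  20  11   7  19  95 150 158 163 162 158]
 [ 26  17   6  23  17  10   7   5  88 150 156 160 161 161 156]]
```

View pics/s11c.png

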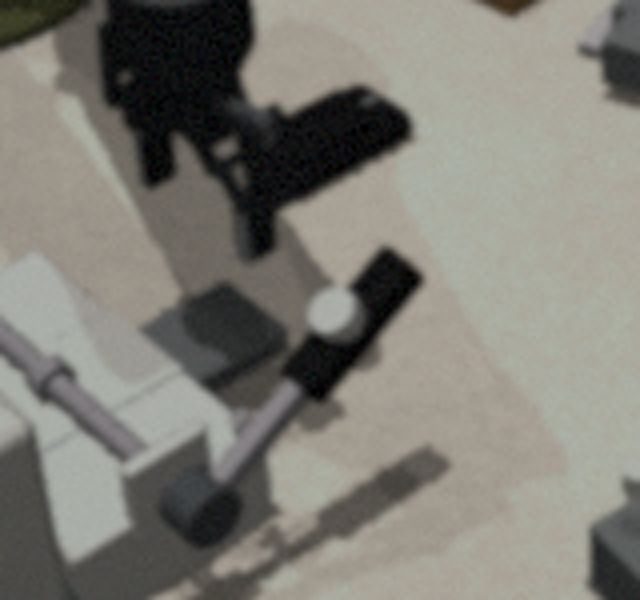

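View pics/t11c.png

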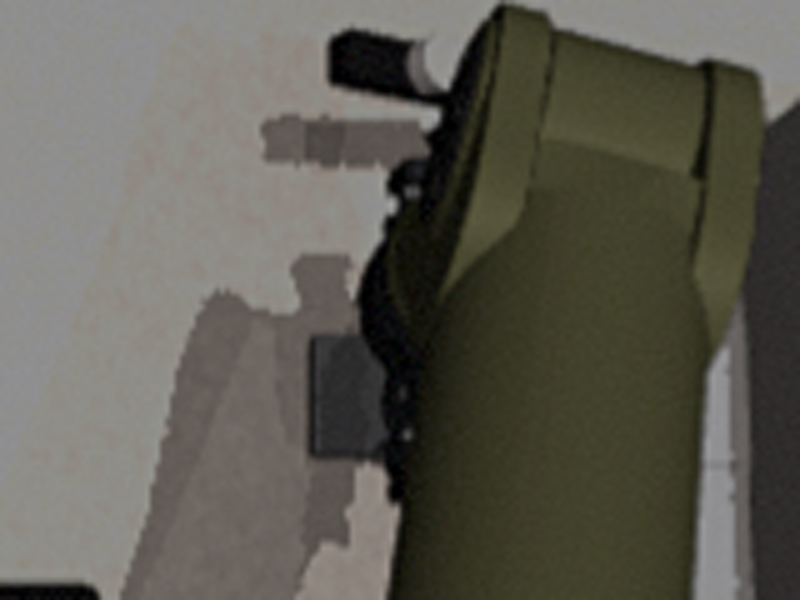

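```bash
cat >> h.py <<'E'
RO=np.array([461.5,-223.,0]); RY=np.radians(-8.0)
E
python3 - <<'E'
from h import *
m=load('pics/top0.png');m2=load('pics/side0.png')
qt=(429.5,182.4);qs=(274.2,297.4)
for z in(143,149): print(z,onz(m,qt,z).round(1),onz(m2,qs,z).round(1))
print(tri(m,qt,m2,qs))
B=W(RO,RY,(135,26.5,148.9));print('model',B,proj(m,B),proj(m2,B))
s=read_state();print(s['joint_positions'],tool(s,B)*120,s['ee_pos'])
E
```

```text
143 [ 599.8 -211.5  143. ] [ 603.6 -206.9  143. ]
149 [ 598.1 -210.   149. ] [ 608.6 -211.6  149. ]
(array([ 601.76450676, -209.25776742,  143.19334916]), np.float64(5.975148647684527))
model [ 598.87427646 -215.54626481  148.9       ] [431.8349129  181.83590578] [269.29670351 296.46043116]
[-0.33564526  0.11942479  0.68160269  1.98918291 -0.0884254   1.05406514
  0.24842133] [-22.82755675 131.70447234 -43.45878125] [ 471.85143635 -174.94393813  104.48738682]
```

```bash
python3 -m creep '[{"hand":1,"slide":[0,0,-0.12],"angular":[0,0,0]},{"hand":1,"slide":[0,0,-0.3],"angular":[0,0,0]},{"hand":1,"slide":[0,0,-0.5],"angular":[0,0.02,0]},{"hand":1,"slide":[-0.05,0,-0.68],"angular":[0,0.05,0]},{"hand":1,"slide":[-0.12,0.02,-0.82],"angular":[0,0.08,0]},{"hand":1,"slide":[-0.2,0.06,-0.92],"angular":[0,0.11,0]},{"hand":1,"slide":[-0.28,0.12,-0.98],"angular":[0,0.14,0]},{"hand":1,"slide":[-0.34,0.2,-1],"angular":[0,0.16,0]},{"hand":1,"slide":[-0.38,0.28,-1],"angular":[0,0.175,0]},{"hand":1,"slide":[-0.4,0.33,-1],"angular":[0,0.175,0]}]'
python3 - <<'E'
from h import *
s=read_state();print(s['joint_positions'].round(2),s['ee_pos'],s['gripper_width'])
print(R.from_euler('z',-RY).apply(s['ee_pos']-RO), R.from_quat(s['tcp_rot']).as_matrix().round(3))
S=W(RO,RY,(136,28-.523*40,147+.853*40)); print(S,tool(s,S))
E
```

```text
time: 22.95
ee_pos: [501.0, -228.7, 219.0]
tcp_rot: [0.727, 0.631, 0.203, -0.179]
contact_force: [-0.1, 0.4, -0.7]
gripper_width: -0.2
[ 0.06  0.4   0.79  1.61 -0.68  1.65  0.8 ] [ 501.00938637 -228.67196187  219.04040307] -0.2293133846282784
[ 3.99142683e+01 -1.18118911e-01  2.19040403e+02] [[ 0.121  0.99   0.07 ]
 [ 0.844 -0.14   0.517]
 [ 0.522 -0.004 -0.853]]
[ 597.1618029 -234.9164438  181.12     ] [-0.11178899  0.80190726  0.29840879]
```

```bash
python3 -m creep '[{"hand":1,"slide":[-0.01,0.08,0],"angular":[0,0,0]},{"hand":1,"slide":[-0.03,0.2,0],"angular":[0,0,0]},{"hand":1,"slide":[-0.06,0.35,0],"angular":[0,0,0]},{"hand":1,"slide":[-0.08,0.5,0],"angular":[0,0,0]},{"hand":1,"slide":[-0.1,0.64,0.03],"angular":[0,0,0]},{"hand":1,"slide":[-0.11,0.74,0.1],"angular":[0,0,0]},{"hand":1,"slide":[-0.11,0.79,0.18],"angular":[0,0,0]},{"hand":1,"slide":[-0.11,0.8,0.25],"angular":[0,0,0]},{"hand":1,"slide":[-0.11,0.8,0.29],"angular":[0,0,0]},{"hand":1,"slide":[-0.11,0.8,0.298],"angular":[0,0,0]}]'
python3 - <<'E'
from h import *
snap('side','pics/s12.png');snap('top','pics/t12.png');s=read_state();print(s['joint_positions'].round(2),s['ee_pos'],s['contact_force'])
print(R.from_euler('z',-RY).apply(s['ee_pos']-RO), R.from_quat(s['tcp_rot']).as_matrix().round(3))
a=cv2.imread('pics/s12.png');b=cv2.imread('pics/t12.png')
cv2.imwrite('pics/s12c.png',cv2.resize(a[220:370,190:350],(640,600),interpolation=cv2.INTER_CUBIC))
cv2.imwrite('pics/t12c.png',cv2.resize(b[150:270,370:530],(800,600),interpolation=cv2.INTER_CUBIC))
m=load('pics/s12.png')
z=R.from_quat(s['tcp_rot']).as_matrix()[:,2]
for d in(0,20,40): print(((proj(m,s['ee_pos']+d*z)-[190,220])*4).round())
E
```

```text
time: 23.95
ee_pos: [597.3, -231.6, 182.6]
tcp_rot: [0.725, 0.632, 0.205, -0.179]
contact_force: [-0.8, 0.9, 0.0]
gripper_width: -0.0
[ 0.1   0.59  0.73  1.43 -0.8   1.65  0.77] [ 597.54918329 -232.50248102  183.34299974] [ 0.57902524 -0.36768452  0.39650809]
[136.04765174   9.52438319 183.34299974] [[ 0.117  0.991  0.072]
 [ 0.845 -0.137  0.518]
 [ 0.523  0.    -0.853]]
[286. 269.]
[306. 286.]
[325. 303.]
```

View pics/s12c.png

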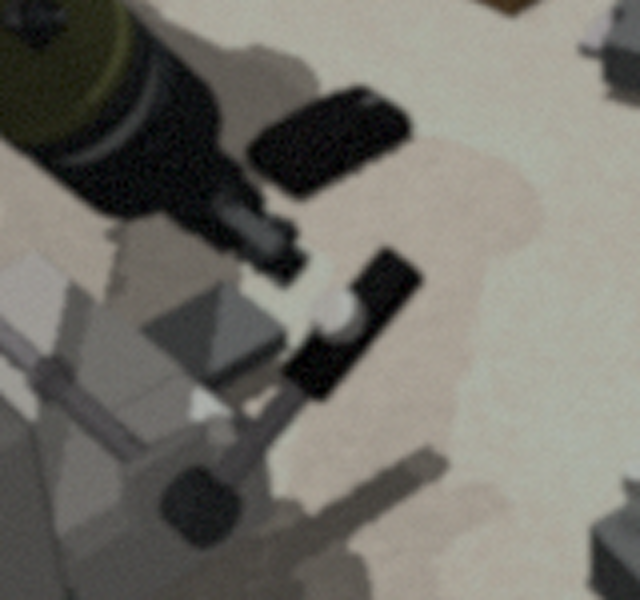

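View pics/t12c.png

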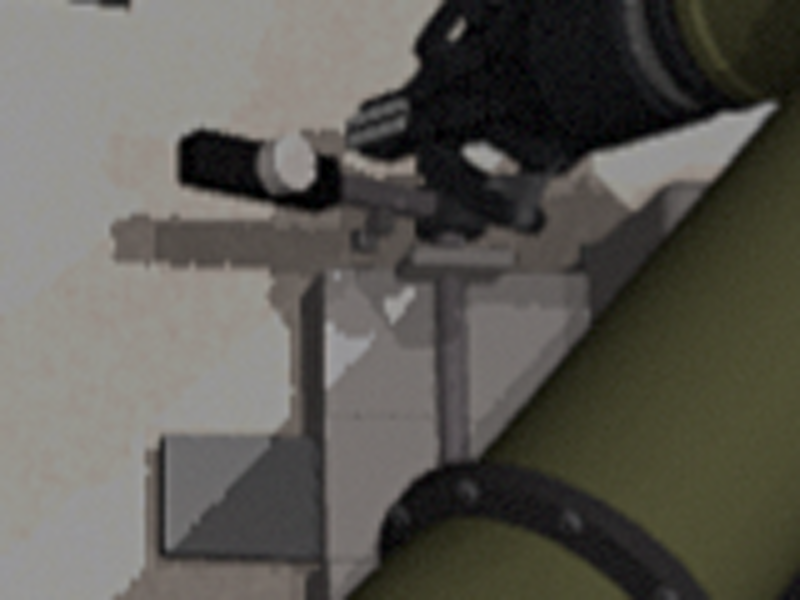

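Run:
```python
from h import *
s=read_state();r=R.from_quat(s['tcp_rot'])
mt=load('pics/t12.png');ms=load('pics/s12.png')
for p in[(0,0,0),(11,0,0),(-11,0,0),(0,0,34)]:
    P=s['ee_pos']+r.apply(p); print(p,((proj(mt,P)-[370,150])*5).round(),((proj(ms,P)-[190,220])*4).round())
a=cv2.imread('pics/t12.png')
cv2.imwrite('pics/t12d.png',cv2.resize(a[165:195,400:460],(800,400),interpolation=cv2.INTER_CUBIC))
a=cv2.imread('pics/s12.png')
cv2.imwrite('pics/s12d.png',cv2.resize(a[265:320,240:300],(600,550),interpolation=cv2.INTER_CUBIC))
```

```text
(0, 0, 0) [363. 135.] [286. 269.]
(11, 0, 0) [345. 130.] [300. 251.]
(-11, 0, 0) [382. 140.] [272. 287.]
(0, 0, 34) [310. 153.] [319. 298.]
```

View pics/t12d.png

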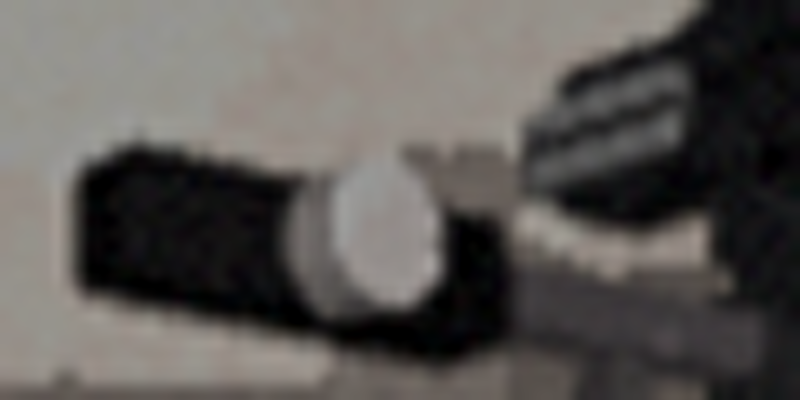

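View pics/s12d.png

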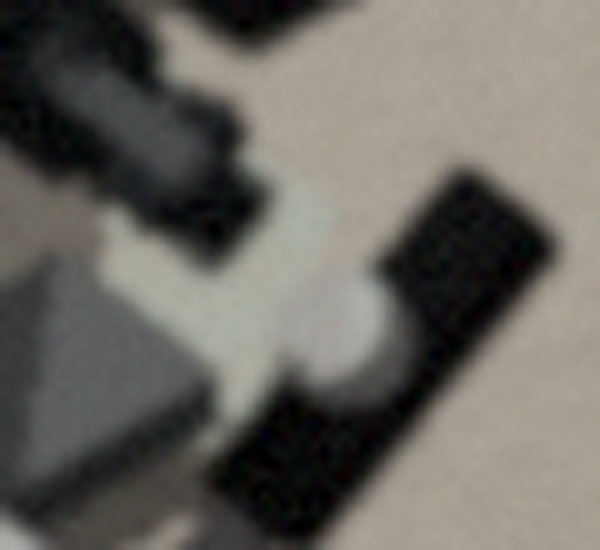

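Run:
```python
from h import *
from scipy.optimize import least_squares
s=read_state();r=R.from_quat(s['tcp_rot'])
mt=load('pics/t12.png');ms=load('pics/s12.png')
for off in((2.3,.5),(1.2,.3),(0,0)):
    bt=np.array((429.0,182.4));bs=np.array((240+34,265+33))-off
    f=lambda P:np.r_[proj(mt,P)-bt,proj(ms,P)-bs]
    o=least_squares(f,s['ee_pos']);P=o.x
    print(off,P.round(1),R.from_euler('z',-RY).apply(P-RO).round(1),'tool',(r.inv().apply(P-s['ee_pos'])).round(1),'res',o.fun.round(2))
print(R.from_euler('z',-RY).apply(s['ee_pos']-RO))
```

```text
(2.3, 0.5) [ 599.9 -210.3  143.1] [135.3  31.8 143.1] tool [-2.  -0.7 46. ] res [-0.01 -0.01 -0.02  0.  ]
(1.2, 0.3) [ 600.9 -209.6  142.5] [136.2  32.7 142.5] tool [-1.6  0.2 46.9] res [-0.45 -0.32 -0.48  0.05]
(0, 0) [ 602.1 -208.8  141.6] [137.2  33.6 141.6] tool [-1.3  1.2 48.1] res [-0.91 -0.66 -0.98  0.11]
[136.04765174   9.52438319 183.34299974]
```

```bash
python3 -m creep '[{"hand":1,"slide":[0,0,0.03],"angular":[0,0,0]},{"hand":1,"slide":[-0.01,0,0.08],"angular":[0,0,0]},{"hand":1,"slide":[-0.016,0,0.14],"angular":[0,0,0]},{"hand":1,"slide":[-0.016,0,0.2],"angular":[0,0,0]},{"hand":1,"slide":[-0.016,0,0.25],"angular":[0,0,0]},{"hand":1,"slide":[-0.016,0,0.29],"angular":[0,0,0]},{"hand":1,"slide":[-0.016,0,0.32],"angular":[0,0,0]},{"hand":1,"slide":[-0.016,0,0.335],"angular":[0,0,0]},{"hand":1,"slide":[-0.016,0,0.34],"angular":[0,0,0]},{"hand":1,"slide":[-0.016,0,0.34],"angular":[0,0,0]}]'
python3 - <<'E'
from h import *
snap('top','pics/t13.png');snap('side','pics/s13.png');s=read_state();print(s['ee_pos'],s['contact_force'],R.from_euler('z',-RY).apply(s['ee_pos']-RO))
a=cv2.imread('pics/t13.png')
cv2.imwrite('pics/t13d.png',cv2.resize(a[165:195,400:460],(800,400),interpolation=cv2.INTER_CUBIC))
a=cv2.imread('pics/s13.png')
cv2.imwrite('pics/s13d.png',cv2.resize(a[265:320,240:300],(600,550),interpolation=cv2.INTER_CUBIC))
E
```

```text
time: 25.05
ee_pos: [600.8, -213.1, 147.5]
tcp_rot: [0.725, 0.632, 0.205, -0.178]
contact_force: [-0.2, 0.5, 0.5]
gripper_width: 0.2
[ 600.72449828 -213.24481849  147.5611762 ] [-0.59697852 -0.39267551  0.46414232] [136.51191617  29.03654991 147.5611762 ]
```

View pics/t13d.png

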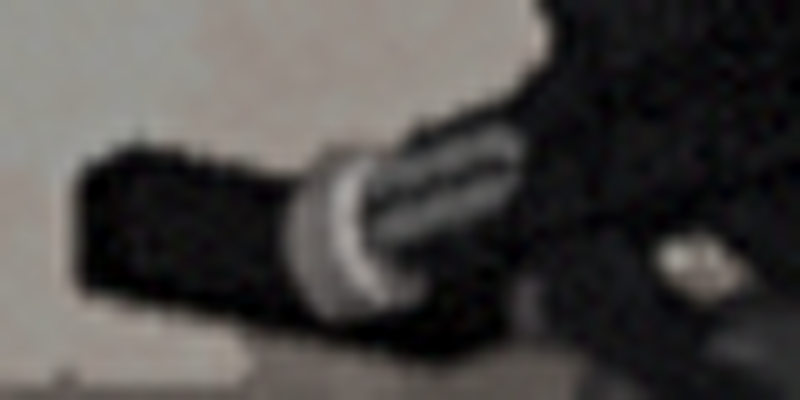

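View pics/s13d.png

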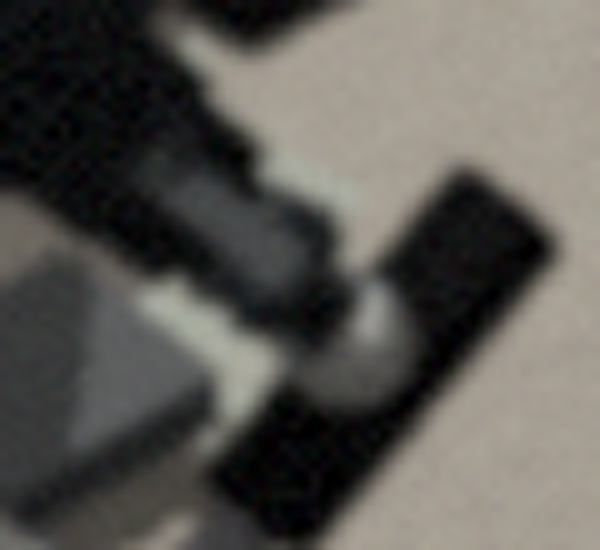

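```bash
python3 -m creep '[{"hand":1,"slide":[0,0,0.015],"angular":[0,0,0]},{"hand":1,"slide":[0,0,0.03],"angular":[0,0,0]},{"hand":1,"slide":[0,0,0.045],"angular":[0,0,0]},{"hand":1,"slide":[0,0,0.06],"angular":[0,0,0]},{"hand":1,"slide":[0,0,0.07],"angular":[0,0,0]},{"hand":1,"slide":[0,0,0.08],"angular":[0,0,0]},{"hand":1,"slide":[0,0,0.09],"angular":[0,0,0]},{"hand":1,"slide":[0,0,0.1],"angular":[0,0,0]},{"hand":1,"slide":[0,0,0.1],"angular":[0,0,0]},{"hand":1,"slide":[0,0,0.1],"angular":[0,0,0]}]'
python3 - <<'E'
from h import *
snap('side','pics/s14.png');s=read_state();r=R.from_quat(s['tcp_rot']);print(s['ee_pos'],s['contact_force'],'tool F',r.inv().apply(s['contact_force']),R.from_euler('z',-RY).apply(s['ee_pos']-RO))
a=cv2.imread('pics/s14.png')
cv2.imwrite('pics/s14d.png',cv2.resize(a[265:320,240:300],(600,550),interpolation=cv2.INTER_CUBIC))
E
```

```text
time: 26.15
ee_pos: [601.6, -207.3, 137.5]
tcp_rot: [0.726, 0.632, 0.205, -0.178]
contact_force: [-1.3, -3.5, 5.7]
gripper_width: -0.2
[ 601.58362442 -207.27638901  137.50007191] [-0.61979729 -4.02048843  5.10408511] tool F [-0.80406267 -0.06033854 -6.47688221] [136.53203652  35.06646229 137.50007191]
```

View pics/s14d.png

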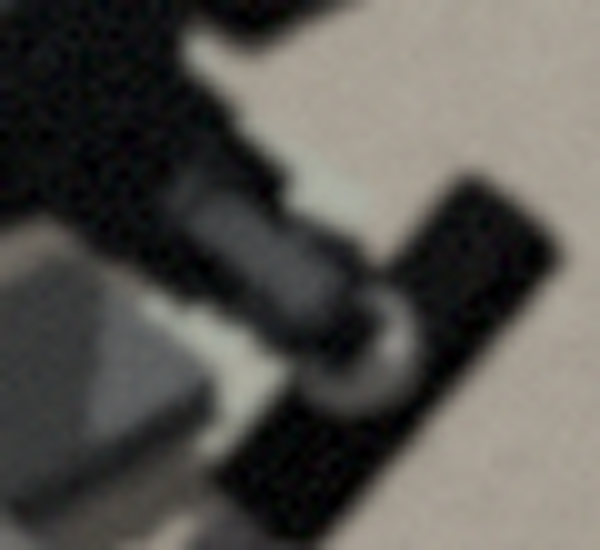

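```bash
cat > sw.py <<'E'
from h import *
import sys
def rows(a0,a1,tilt0,rho=115.6,h0=15,h1=14.5):
    p=lambda a,h:np.array([0,rho*np.cos(a)-h*np.sin(a),rho*np.sin(a)+h*np.cos(a)])
    s=read_state()
    # tool axes in reader frame: x=(0,cos t, sin t) z=(0,sin t,-cos t)
    X=np.array([0,np.cos(tilt0),np.sin(tilt0)]);Z=np.array([0,np.sin(tilt0),-np.cos(tilt0)])
    for i in range(1,11):
        f=min(1,i/9); a=a0+(a1-a0)*f; h=h0+(h1-h0)*f; d=p(a,h)-p(a0,h0)
        print(i,'a %.3f'%a,'tx %.3f tz %.3f ay %.4f'%(d@X/120,d@Z/120,(a-a0)/np.pi))
rows(*map(float,sys.argv[1:]))
E
python3 sw.py 0.488 0.16 0.55
```

```text
1 a 0.452 tx 0.002 tz 0.036 ay -0.0116
2 a 0.415 tx 0.002 tz 0.072 ay -0.0232
3 a 0.379 tx 0.001 tz 0.108 ay -0.0348
4 a 0.342 tx -0.001 tz 0.143 ay -0.0464
5 a 0.306 tx -0.005 tz 0.179 ay -0.0580
6 a 0.269 tx -0.010 tz 0.214 ay -0.0696
7 a 0.233 tx -0.016 tz 0.250 ay -0.0812
8 a 0.196 tx -0.023 tz 0.285 ay -0.0928
9 a 0.160 tx -0.032 tz 0.320 ay -0.1044
10 a 0.160 tx -0.032 tz 0.320 ay -0.1044
```

```bash
python3 -m creep '[{"hand":1,"slide":[0.002,0,0.036],"angular":[0,-0.012,0]},{"hand":1,"slide":[0.002,0,0.072],"angular":[0,-0.023,0]},{"hand":1,"slide":[0.001,0,0.108],"angular":[0,-0.035,0]},{"hand":1,"slide":[-0.001,0,0.143],"angular":[0,-0.046,0]},{"hand":1,"slide":[-0.005,0,0.179],"angular":[0,-0.058,0]},{"hand":1,"slide":[-0.01,0,0.214],"angular":[0,-0.07,0]},{"hand":1,"slide":[-0.016,0,0.25],"angular":[0,-0.081,0]},{"hand":1,"slide":[-0.023,0,0.285],"angular":[0,-0.093,0]},{"hand":1,"slide":[-0.032,0,0.32],"angular":[0,-0.104,0]},{"hand":1,"slide":[-0.032,0,0.32],"angular":[0,-0.104,0]}]'
cat > st.py <<'E'
from h import *
import sys
n=sys.argv[1]
snap('side',f'pics/s{n}.png');s=read_state();r=R.from_quat(s['tcp_rot']);q=R.from_euler('z',-RY).apply(s['ee_pos']-RO)
d=q-[135,-60,70];z=R.from_euler('z',-RY).apply(r.as_matrix()[:,2])
rr=np.hypot(d[1],d[2]);print('tool F',r.inv().apply(s['contact_force']).round(1),s['contact_force'].round(1),'reader',q.round(1),'a if h=15 %.3f'%(np.arctan2(d[2],d[1])-np.arcsin(15/rr)),'rho %.1f'%np.sqrt(rr*rr-225),'tilt %.3f'%np.arctan2(z[1],-z[2]),s['joint_positions'].round(2))
a=cv2.imread(f'pics/s{n}.png')
cv2.imwrite(f'pics/s{n}c.png',cv2.resize(a[240:360,200:320],(600,600),interpolation=cv2.INTER_CUBIC))
E
python3 st.py 15
```

```text
time: 27.2
ee_pos: [604.1, -189.2, 102.2]
tcp_rot: [0.748, 0.654, 0.083, -0.073]
contact_force: [0.1, -1.8, 3.7]
gripper_width: 0.1
tool F [-0.9  0.5 -3.3] [ 0.3 -1.7  3.1] reader [136.5  53.3 102.3] a if h=15 0.150 rho 116.9 tilt 0.223 [-0.22  0.53  0.8   1.63 -0.6   1.28  0.61]
```

View pics/s15c.png

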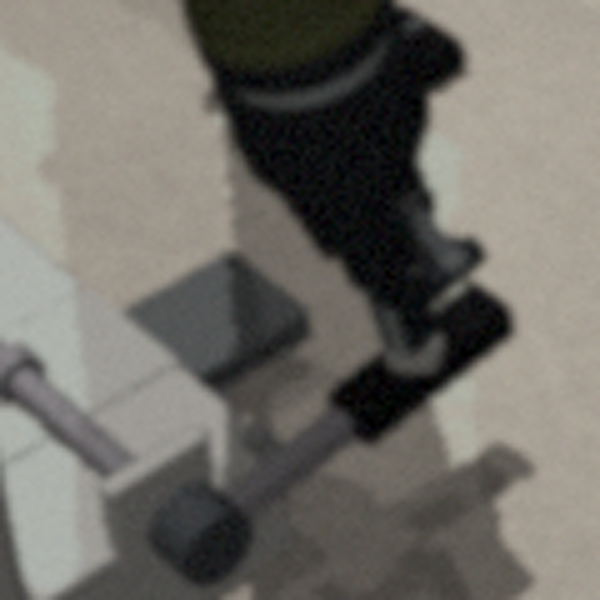

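```bash
python3 sw.py 0.15 -0.18 0.223 116.5 15 13
```

```text
1 a 0.113 tx 0.001 tz 0.038 ay -0.0117
2 a 0.077 tx 0.001 tz 0.075 ay -0.0233
3 a 0.040 tx -0.001 tz 0.113 ay -0.0350
4 a 0.003 tx -0.004 tz 0.151 ay -0.0467
5 a -0.033 tx -0.009 tz 0.188 ay -0.0584
6 a -0.070 tx -0.015 tz 0.225 ay -0.0700
7 a -0.107 tx -0.023 tz 0.262 ay -0.0817
8 a -0.143 tx -0.031 tz 0.299 ay -0.0934
9 a -0.180 tx -0.042 tz 0.335 ay -0.1050
10 a -0.180 tx -0.042 tz 0.335 ay -0.1050
```

```bash
python3 -m creep '[{"hand":1,"slide":[0.001,0,0.045],"angular":[0,-0.012,0]},{"hand":1,"slide":[0.001,0,0.08],"angular":[0,-0.023,0]},{"hand":1,"slide":[-0.001,0,0.118],"angular":[0,-0.035,0]},{"hand":1,"slide":[-0.004,0,0.155],"angular":[0,-0.047,0]},{"hand":1,"slide":[-0.009,0,0.19],"angular":[0,-0.058,0]},{"hand":1,"slide":[-0.015,0,0.225],"angular":[0,-0.07,0]},{"hand":1,"slide":[-0.023,0,0.262],"angular":[0,-0.082,0]},{"hand":1,"slide":[-0.03,0,0.29],"angular":[0,-0.09,0]},{"hand":1,"slide":[-0.035,0,0.31],"angular":[0,-0.098,0]},{"hand":1,"slide":[-0.038,0,0.32],"angular":[0,-0.1,0]}]'
python3 st.py 16
```

```text
time: 28.25
ee_pos: [604.9, -185.8, 67.0]
tcp_rot: [0.753, 0.657, -0.034, 0.029]
contact_force: [-10.0, 4.3, 30.5]
gripper_width: 0.1
tool F [ -0.5  -9.3 -26.8] [-8.9  3.2 26.7] reader [136.8  56.7  67.1] a if h=15 -0.153 rho 115.8 tilt -0.090 [-0.49  0.55  0.91  1.72 -0.38  1.08  0.38]
```

View pics/s16c.png

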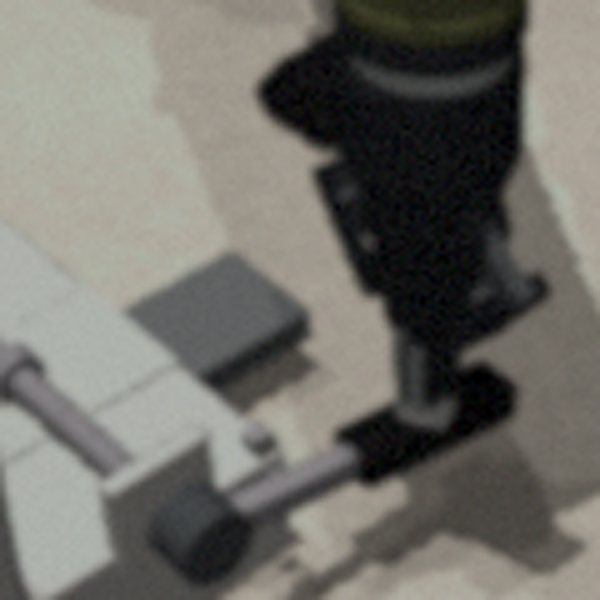

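```bash
python3 -m creep '[{"hand":1,"slide":[0,0,-0.02],"angular":[0,0,0]},{"hand":1,"slide":[0,0,-0.04],"angular":[0,0,0]},{"hand":1,"slide":[0,0,-0.07],"angular":[0,0,0]},{"hand":1,"slide":[0,0,-0.12],"angular":[0,0,0]},{"hand":1,"slide":[0,0,-0.2],"angular":[0,0,0]},{"hand":1,"slide":[0.05,0,-0.32],"angular":[0,0,0]},{"hand":1,"slide":[0.2,0,-0.47],"angular":[0,0,0]},{"hand":1,"slide":[0.4,0,-0.63],"angular":[0,0,0]},{"hand":1,"slide":[0.6,0,-0.8],"angular":[0,0,0]},{"hand":1,"slide":[0.8,0,-0.95],"angular":[0,0,0]}]'
python3 -m creep '[{"hand":1,"slide":[0.1,0,-0.1],"angular":[0,0,0]},{"hand":1,"slide":[0.25,0,-0.2],"angular":[0,0,0]},{"hand":1,"slide":[0.4,0,-0.3],"angular":[0,0,0]},{"hand":1,"slide":[0.55,0,-0.4],"angular":[0,0,0]},{"hand":1,"slide":[0.7,0,-0.5],"angular":[0,0,0]},{"hand":1,"slide":[0.85,0,-0.55],"angular":[0,0,0]},{"hand":1,"slide":[0.95,0,-0.6],"angular":[0,0,0]},{"hand":1,"slide":[1,0,-0.6],"angular":[0,0,0]},{"hand":1,"slide":[1,0,-0.6],"angular":[0,0,0]},{"hand":1,"slide":[1,0,-0.6],"angular":[0,0,0]}]'
python3 - <<'E'
from h import *
snap('side','pics/s17.png');snap('top','pics/t17.png');s=read_state();print(s['time'],s['ee_pos'],s['contact_force'])
a=cv2.imread('pics/s17.png');b=cv2.imread('pics/t17.png')
cv2.imwrite('pics/s17c.png',cv2.resize(a[240:360,190:350],(800,600),interpolation=cv2.INTER_CUBIC))
cv2.imwrite('pics/t17c.png',cv2.resize(b[150:310,370:580],(788,600),interpolation=cv2.INTER_CUBIC))
E
```

```text
time: 29.3
ee_pos: [619.0, -79.3, 170.4]
tcp_rot: [0.753, 0.657, -0.034, 0.03]
contact_force: [0.0, -0.4, -0.4]
gripper_width: 0.2
time: 30.3
ee_pos: [635.6, 42.6, 229.1]
tcp_rot: [0.753, 0.656, -0.035, 0.03]
contact_force: [-0.0, -0.6, -0.1]
gripper_width: -0.2
30.4 [635.67956786  42.23932036 229.24269117] [ 0.13804041  1.04028843 -0.56360479]
```

View pics/s17c.png

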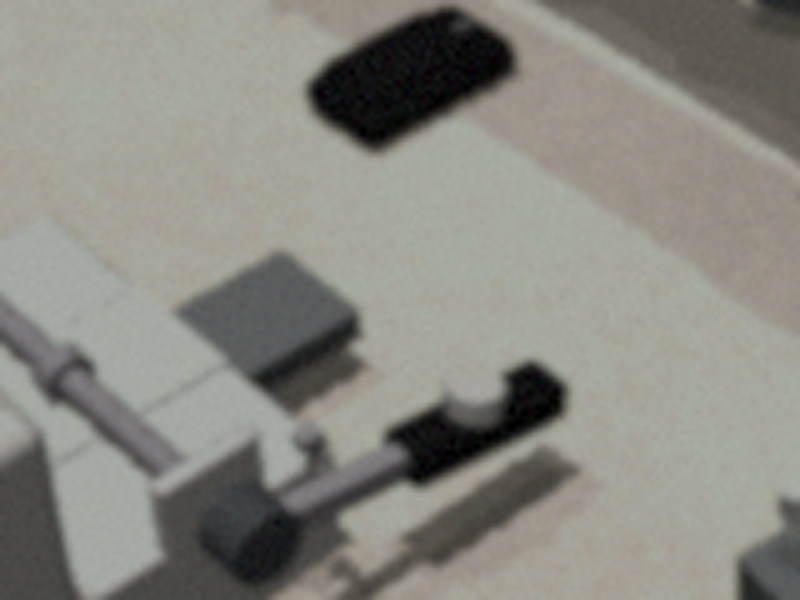

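View pics/t17.png

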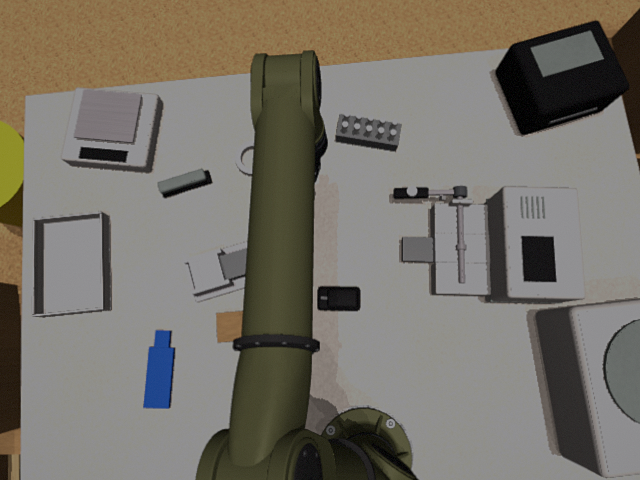

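View pics/t17c.png

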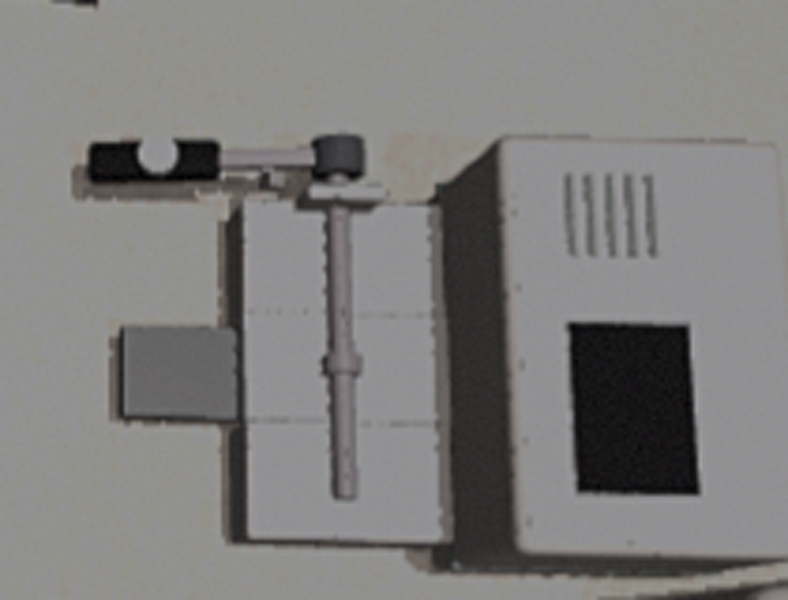

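Run:
```python
from h import *
m=load('pics/t17.png');ms=load('pics/s17.png')
q=lambda p:(np.array(p)+.5)/3.7524-.5+[370,150]
f=lambda P:R.from_euler('z',-RY).apply(P-RO).round(1)
for p in[(122,330),(122,416)]: print('tail',f(onz(m,q(p),38)))
print('button@74.6',f(onz(m,q((158,154)),74.6)))
b=np.array((475,392))/5+[190,240]; print('tri',f(tri(m,q((158,154)),ms,b)[0]))
P=W(RO,RY,(135,57,74.6));print(proj(m,P),q((158,154)),proj(ms,P),b)
```

```text
tail [25.6 77.4 38. ]
tail [-30.8  77.1  38. ]
button@74.6 [134.5  60.1  74.6]
tri [136.6  59.5  68.6]
[413.017742   190.53104446] [411.7396333  190.67364886] [283.19287386 316.54156786] [285.  318.4]
```

Run:
```python
import cv2
a=cv2.imread('pics/s17.png');b=cv2.imread('pics/side0.png')
import numpy as np
cv2.imwrite('pics/cmp.png',np.hstack([cv2.resize(b[180:255,325:405],(400,375)),cv2.resize(a[180:255,325:405],(400,375))]))
```

```text
(no output)
```

View pics/cmp.png

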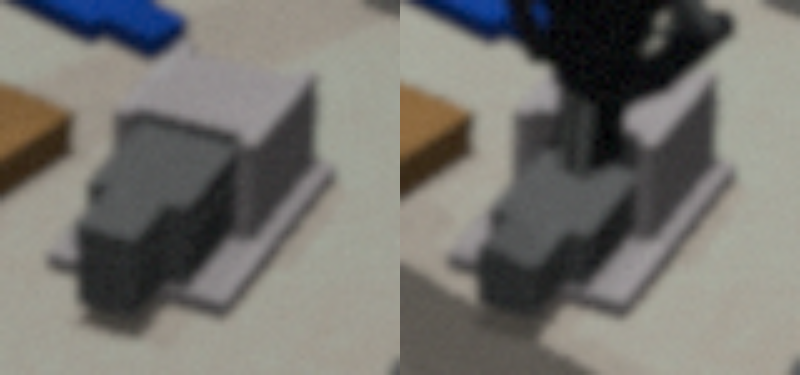

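View pics/s17.png

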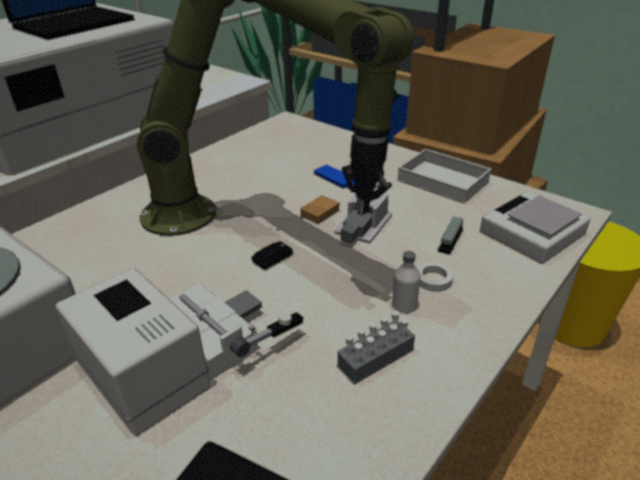

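The side view shows the two remaining cassettes lined up in the dock at about (355,228). The lever is down at (290,322), the cassette is in the bay at (243,303), and the bystanders haven't moved. The arm is clear of everything, so I'm handing in.

```bash
python3 -c "
from station import hand_in
print(hand_in())"
```

```text
the job is handed in; nothing more can be done
None
```

The job is done and handed in at about 30 s of the 64 s allowed. The arm was clear of everything, with wrist force near zero.

**What I did:**
- I slid the top cassette out of the dock by its nose and set it down flat on the bench. The wrist force changed by only about 3 N as it touched down.
- I took it again by its tail and pushed it nose first into the bay. It came to a hard stop: the force rose from 6 to 13 N with no further movement.
- I pressed the lever's button and kept pushing on it through the whole swing, down to the end stop.

**Last checks:**
- **Lever:** it measured -0.153 rad, against -0.15 for fully down, with 27–30 N at the stop. It stayed down after release.
- **Other cassettes and bystanders:** the two lower cassettes still look in place in the dock. I compared them with the first picture by eye only. The other objects appear untouched.

**Readings that disagreed or were weaker:**
- **Tail position:** the tail measured 77 mm out of the mouth, about 76 mm after correcting for the camera's offset, against the expected 75 mm. That is within measuring error, and I relied on the hard stop as proof it is home.
- **Camera agreement:** the two cameras differed by several millimetres at first, so I corrected positions against the gripper's known position.
- **Lever start:** it measured about 0.06 rad lower than the stated start angle.
- **Button force:** halfway through the swing, the force on the button was 3.3–3.7 N, just under its 4 N full-press figure. By then the lever was well past the pawl, and I pressed harder for the rest.

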